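# Swing a long carton under the hood of a film wrapper and shut the hood

## Robot

A 6-joint arm with a two-finger parallel gripper is mounted at the origin on the work surface. World frame = base frame: x ahead of the robot, y to its left, z up, the work surface at z = 0. Lengths are in m, angles in rad, forces in N, time in s.
With the tool pointing down it reaches from about 0.4 to 0.825 m from the base axis. Payload 7 kg.
Tool frame: the origin (TCP) lies on the front face of the gripper's body, between the roots of the fingers; the fingertips stand 66 mm ahead of it and the grasp point (between the pads) lies 47 mm ahead of it; z points along the fingers, y is the line along which they close (so a half turn about z gives the same grasp; the last joint's range is limited). The gripper opens to 88 mm and grips with 3 to 60 N. Pads are 19 mm wide; open, the fingers measure 130 mm over their backs; the gripper's body (78 mm by 193 mm) begins 47 mm behind the grasp point.
Start: joints at [1.422, 0.359, 0.012, 0, -1.224, -0.288], TCP at [0.286, 0.612, 0.292] pointing down, gripper open.
Joint ranges: [-3.07, 3.07], [-1.43, 2.12], [-1.02, 1.25], [-3.03, 1.67], [-3.05, -0], [-3.03, 3.03]. Speed limits (rad/s): [2.39, 2.39, 3.01, 3.14, 3.14, 3.14].

## Interface

Orientations are given as [roll, pitch, yaw] about the fixed x, y, z axes, in that order (R = Rz(yaw) Ry(pitch) Rx(roll)).
In Python, from station import arm gives the robot as it stands. The module is installed in compiled form; this text tells all that it offers.
- The arm moves only by the tool move_arm, never from a script. Its argument "increments" is a list of rows, each an object of numbers: "jaw": the gripper command: -1 is shut, 1 is fully open, values between are in proportion; "dx", "dy", "dz": the shift along the tool's x, y, z in m; "twist": the turn about the tool's z in rad. A call has 1 to 12 rows; each row shifts and turns the commanded pose from where the row before left it, along the tool's axes as they then stand; what a row does not reach is not made up. A row lasts 1/12 s, in which the tool goes at most 41.7 mm and 7.16 degrees, less where a joint would pass 70% of its speed; a pose out of reach is approached as far as the arm can. A call is refused whole if a number of a shift passes 0.0417 or a number of a turn 0.125, either way. A call with a gripper value outside its range is refused whole. The fingers move at their own pace and stop on an object; "force" is the grip in N (left out, the last holds). Time passes only in rows, so rows that do not move let the fingers close. It gives the time, the measured TCP pose, the force, the opening and the grip force at its end, in the units of the state.
- arm.get_state(): the state, without advancing time (a new reading comes with each control period).
- arm.grab_frame(name): name is "scene" or "top" or "wrist"; returns the picture (384x512x3 uint8, blue, green, red); there is no depth.
- arm.camera_info(name): a dict with "K" (3x3 intrinsics, pixels), "extrinsics" (4x4, takes a point from camera to world coordinates). Camera axes: x right, y down, z forward; pixel columns grow to the right and rows downward; lengths in m; the calibration is good to about 2 mm. A picture is of the moment at which its call begins: read the wrist's pose just before it. camera_info takes no time and is no camera call; for the wrist camera it gives the pose at the moment of the call.
- arm.job_done(): hands the job in; it is judged then, once.
Trained networks look in the newest picture that a camera, given by its name, has taken for a name from the list of things; names that differ only in an ending like _2 or _b are one class to them, and where a whole thing is asked for, a point or a joint stands for the part that bears it (a point fixed in the world has none). Each returns a list of dicts, best first, with "score" (0 to 1); they miss things now and then, are a little off and sometimes report something else, mostly with a low value. They report only what shows in the picture. A call takes as long as a camera call.
- arm.find_in(camera, name): "position" ([x, y, z] in m, in world coordinates, good to about 4 mm: the middle of the surface that is visible of it).
- arm.silhouettes(camera, name): "pixels" (384x512 bool, what is visible of it).
- arm.pinpoint(camera, name): "position" ([x, y, z] in m, in world coordinates, good to about 4 mm: a listed point, or the origin of a listed thing).
The state is a dict: "t": time; "q": joint angles; "qd": joint speeds; "joint_efforts": joint torques, N m; "eef_pos": TCP position; "ee_rot": TCP orientation; "force": force on the tool from outside, world axes, zero at the start; "moment": the same for the moment, N m; "width": finger opening in m; "gripper_force": force on a finger pad.
Only numpy, scipy, OpenCV 4.12 (cv2) and the standard library are available. Lean on these libraries where they do the work, as an engineer would, in place of code of your own. Each camera call takes 0.05 s, during which the arm holds its last target. There are 200 camera calls.

## Task

Load the long slim carton into the film wrapper: set one end down on the deck between the stop post and the back rail with the carton still slanting well out towards you, then swing it round against the post, under the raised hood, until its whole long side lies flat against the back rail with that end still behind the post. Then lower the hood until it is fully shut. Leave the two red packs, the short carton and the tape roll on the left of the bench where they are.

Things in the scene. Friction and masses are not known exactly. Their poses are not given: they have to be found in the camera images.
- wrapper: Film wrapper, fixed: white housing with a flat steel deck whose top is 70 mm above the bench. Origin on the bench surface; x to the machine's back (away from the robot), y to its left, z up. The deck spans x -167 to +157, y -192 to +192 mm. Right of it (y -203 to -368) a film roll lies in a cradle, top at z 172; in front, a control strip reaches to x = -199, top z 59.
- rail_mid (a point): Middle of the back rail's front face at deck height: wrapper x = +35 mm, y = 0. The rail is an aluminium angle on the deck, parallel to the wrapper's y, 30 mm tall, 300 mm long; the carton must end flat against this face.
- hood (a joint): Hood, a clear shallow box with aluminium edges, 250 mm deep, 336 mm wide, 62 mm high; 0 = shut, rim on the deck; positive = raised (rad). Starts at 0.80 to 0.90, opens no further than 0.92; its stiff hinge keeps it where it is left; 1 to 5 N on the handle moves it. Raised, it overhangs the rail, which is not reachable from straight above: lean the tool back towards the robot by about 40 to 45 degrees to reach in under the rim.
- hood_hinge (a point): Middle of the hood's hinge axis, which runs along the wrapper's y at wrapper x = +120, z = 70 mm (deck height).
- hood_grip (a point): Middle of the hood's handle, a black round bar 16 mm in diameter, 200 mm long, along the wrapper's y, 48 mm in front of the hood's front wall. With the hood at angle a it lies, from the hinge axis, 297 cos a - 45 sin a mm towards the machine's front and 297 sin a + 45 cos a mm up. It can be pushed down from above with shut fingers.
- post: Stop post screwed into the deck: upright steel pin, 18 mm diameter, 46 mm tall, towards the right side of the deck; its axis is 52 mm in front of the back rail's face. Origin: on its axis at deck height; axes parallel to the wrapper's. Between post and rail there is 43 mm.
- carton: The long slim plain cardboard carton to be wrapped, 200 x 35 x 40 mm (length x, width y, height z), about 0.15 to 0.31 kg; lies on the bench to the left. Origin: centre of its underside; x along its length. Both ends are alike and either may go behind the post.
- carton_a (a point): Centre of the carton's end face at its -x end, 20 mm above its underside
- carton_b (a point): Centre of the carton's end face at its +x end, 20 mm above its underside
- red_low: red and white retail pack, 88 x 52 x 24 mm, lying on the bench left of the machine; origin under its centre
- red_top: a second such pack lying on the first
- short_carton: short plain cardboard carton, 100 x 65 x 50 mm, on the bench; not the one to wrap
- tape_roll: roll of brown tape lying flat, 104 mm outside diameter, 48 mm high; origin under its centre

How it is judged:
By the outcome, as a careful person would: the job done as asked, in the order asked, and still so for the second after the job is handed in, with the robot touching nothing.
It also fails if it takes over 70 s, if anything falls off the work surface, if the arm or the gripper's body presses on something with over 40 N, if the wrist force passes 120 N, or if a joint passes its speed limit or range.

## Working session

There is one attempt and no reset: what is moved stays moved. The work goes in short steps, Python scripts to look and compute and a tool call to move; the robot and the scene stay as the last step left them, time stands still between calls to the robot, and variables do not carry over. Pictures are saved under pics/ and viewed, at most 10 in all, crops included, and the job is handed in when it is done.

Besides the shell and the picture viewer there is one more tool, called after "Call:" as a command line: name --argument value ..., lists and objects as JSON in quotes. move_arm: Moves the arm, as the interface text tells. Its arguments: {"type":"object","properties":{"increments":{"type":"array"},"force":{"type":"number"}},"required":["increments"]}

```bash
mkdir -p pics; cat > h.py <<'E'
from station import arm
import numpy as np, cv2
from scipy.spatial.transform import Rotation as R
np.set_printoptions(precision=4,suppress=True)
def st():
    s=arm.get_state(); print('t',s['t'],'q',np.array(s['q']),'p',np.array(s['eef_pos']),'rpy',np.array(s['ee_rot']),'F',np.array(s['force']),'w',s['width'],'g',s['gripper_force']); return s
def pp(c,n,k=2,f='pinpoint'):
    for r in getattr(arm,f)(c,n)[:k]: print(c,n,f,np.array(r['position']),round(r['score'],2))
E
python3 - <<'E'
from h import *
st()
a=arm.grab_frame('scene');b=arm.grab_frame('top')
cv2.imwrite('pics/scene1.png',a);cv2.imwrite('pics/top1.png',b)
for n in ['wrapper','rail_mid','hood_hinge','hood_grip','post','carton','carton_a','carton_b','red_low','short_carton','tape_roll']:
    pp('top',n);pp('scene',n)
for c in('top','scene'):print(arm.camera_info(c))
E
```

```text
t 0.0 q [ 1.4221  0.3594  0.0111 -0.0004 -1.2241 -0.2881] p [0.2854 0.6113 0.2912] rpy [ 3.1399 -0.0001 -0.4369] F [-0.4185 -0.2271  0.1953] w 0.0875150527551299 g 0.0
top wrapper pinpoint [ 0.6143 -0.0284 -0.0005] 0.6
top rail_mid pinpoint [ 0.6554 -0.0298  0.0736] 0.89
top hood_hinge pinpoint [0.5344 0.3912 0.0191] 0.17
scene hood_hinge pinpoint [ 0.7348 -0.0464  0.0694] 0.92
top hood_grip pinpoint [ 0.577  -0.0195  0.3243] 0.96
scene hood_grip pinpoint [ 0.5735 -0.021   0.3209] 0.58
top post pinpoint [ 0.5907 -0.0821  0.0711] 0.59
top post pinpoint [0.3741 0.2709 0.0211] 0.36
top carton pinpoint [0.5332 0.391  0.0206] 0.84
top carton pinpoint [ 0.4492  0.3368 -0.0001] 0.67
scene carton pinpoint [0.3757 0.2748 0.0185] 0.91
scene carton pinpoint [ 0.4496  0.3331 -0.0009] 0.9
top carton_a pinpoint [0.5332 0.391  0.0206] 0.84
top carton_a pinpoint [ 0.4492  0.3368 -0.0001] 0.67
scene carton_a pinpoint [0.3757 0.2748 0.0185] 0.91
scene carton_a pinpoint [ 0.4496  0.3331 -0.0009] 0.9
top carton_b pinpoint [0.5332 0.391  0.0206] 0.84
top carton_b pinpoint [ 0.4492  0.3368 -0.0001] 0.67
s
[... 423 characters left out ...]
 0.89
scene tape_roll pinpoint [0.4731 0.5581 0.0012] 0.88
{'K': array([[426.8889,   0.    , 262.2478],
       [  0.    , 426.8889, 189.0166],
       [  0.    ,   0.    ,   1.    ]]), 'extrinsics': array([[ 0.0009, -0.9849,  0.1733,  0.3877],
       [-0.9998, -0.0041, -0.0178,  0.2046],
       [ 0.0182, -0.1733, -0.9847,  1.1268],
       [ 0.    ,  0.    ,  0.    ,  1.    ]])}
{'K': array([[375.1266,   0.    , 253.7743],
       [  0.    , 375.1266, 192.2506],
       [  0.    ,   0.    ,   1.    ]]), 'extrinsics': array([[ 0.4709,  0.6079, -0.6393,  1.1614],
       [ 0.8822, -0.3227,  0.343 , -0.117 ],
       [ 0.0022, -0.7255, -0.6883,  0.7363],
       [ 0.    ,  0.    ,  0.    ,  1.    ]])}
```

View pics/top1.png

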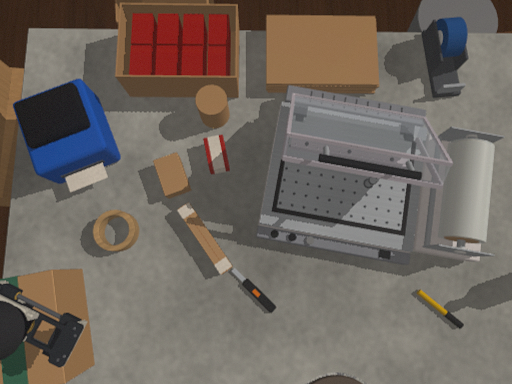

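View pics/scene1.png

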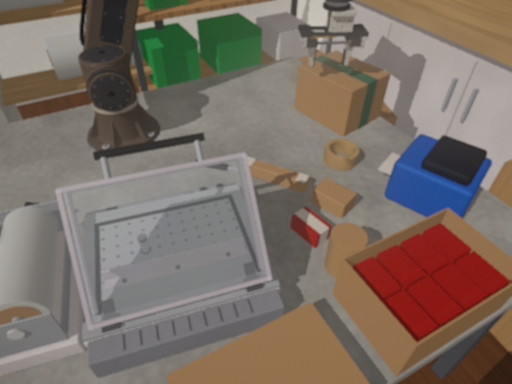

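Top view: carton from (183,208) to (226,268) with white ends, knife just past its near end; hood raised, handle at (370,167), post at (369,183). Scene view agrees. I'll go over the carton first.

Call:
move_arm --increments '[{"dx":0.03,"dy":0.028,"jaw":1},{"dx":0.03,"dy":0.028},{"dx":0.03,"dy":0.028},{"dx":0.03,"dy":0.028},{"dx":0.03,"dy":0.028},{"dx":0.03,"dy":0.028},{"dx":0.03,"dy":0.028},{"dx":0.03,"dy":0.028},{"twist":-0.12},{"twist":-0.12},{"twist":-0.12},{"twist":-0.12}]' --force 50

```text
$.increments[0]: bad value
```

Call:
move_arm --increments '[{"twist":-0.12},{"twist":-0.12},{"twist":-0.12},{"twist":-0.12},{"twist":-0.12},{"twist":0}]'

```text
$.increments[0]: bad value
```

```bash
python3 - <<'E'
from h import *
st()
a=arm.grab_frame('wrist');cv2.imwrite('pics/w1.png',a)
pp('wrist','carton',3);pp('wrist','carton_a',3);print(arm.camera_info('wrist'))
# carton footprint from silhouettes projected on z=0.04
def ray(c,uv,z):
    i=arm.camera_info(c);K,E=i['K'],i['extrinsics']
    d=(E[:3,:3]@np.linalg.inv(K)@np.c_[uv,np.ones(len(uv))].T).T
    return E[:3,3]+d*((z-E[2,3])/d[:,2])[:,None]
for c in('wrist','top'):
    if c=='top':arm.grab_frame('top')
    for r in arm.silhouettes(c,'carton')[:2]:
        v,u=np.nonzero(r['pixels']);p=ray(c,np.c_[u,v],.04)
        print(c,r['score'],len(u),cv2.minAreaRect((p[:,:2]*1000).astype(np.float32)))
E
```

```text
t 1.2 q [ 1.4221  0.3586  0.0119  0.     -1.2241 -0.2881] p [0.2856 0.6116 0.2922] rpy [ 3.1416 -0.     -0.4368] F [-0.2868 -0.0408 -0.1441] w 0.08746688493940594 g 0.0
{'K': array([[311.3014,   0.    , 254.5246],
       [  0.    , 311.3014, 191.617 ],
       [  0.    ,   0.    ,   1.    ]]), 'extrinsics': array([[-0.4234, -0.8767, -0.2286,  0.3465],
       [-0.906 ,  0.4099,  0.1058,  0.583 ],
       [ 0.0009,  0.2519, -0.9678,  0.383 ],
       [ 0.    ,  0.    ,  0.    ,  1.    ]])}
top 0.9 1200 ((452.20648193359375, 330.3585205078125), (203.2210235595703, 40.263389587402344), 36.103546142578125)
top 0.19 32718 ((606.90771484375, -131.69866943359375), (604.8613891601562, 421.4476013183594), 79.54729461669922)
```

Call:
move_arm --increments '[{"dx":0.03,"dy":0.028,"dz":0,"twist":0,"jaw":1},{"dx":0.03,"dy":0.028,"dz":0,"twist":0,"jaw":1}]' --force 50

```text
t: 1.67
eef_pos: [0.3158, 0.5357, 0.2909]
ee_rot: [3.14, -0.0, -0.435]
force: [0.7, -0.2, 0.5]
width: 0.088
gripper_force: 0.0
```

Call:
move_arm --increments '[{"dx":0.03,"dy":0.028,"dz":0,"twist":0,"jaw":1},{"dx":0.03,"dy":0.028,"dz":0,"twist":0,"jaw":1},{"dx":0.03,"dy":0.028,"dz":0,"twist":0,"jaw":1},{"dx":0.03,"dy":0.028,"dz":0,"twist":0,"jaw":1},{"dx":0.03,"dy":0.028,"dz":0,"twist":0,"jaw":1},{"dx":0.03,"dy":0.028,"dz":0,"twist":0,"jaw":1},{"dx":0,"dy":0,"dz":0,"twist":-0.12,"jaw":1},{"dx":0,"dy":0,"dz":0,"twist":-0.12,"jaw":1},{"dx":0,"dy":0,"dz":0,"twist":-0.12,"jaw":1},{"dx":0,"dy":0,"dz":0,"twist":-0.12,"jaw":1},{"dx":0,"dy":0,"dz":0,"twist":-0.12,"jaw":1},{"dx":0,"dy":0,"dz":0,"twist":-0.12,"jaw":1}]'

```text
t: 2.67
eef_pos: [0.4083, 0.307, 0.2924]
ee_rot: [-3.141, -0.0, 0.289]
force: [0.2, 0.2, -0.2]
width: 0.0875
gripper_force: 0.0
```

Call:
move_arm --increments '[{"dx":0,"dy":0,"dz":0,"twist":-0.12,"jaw":1},{"dx":0,"dy":0,"dz":0,"twist":-0.12,"jaw":1},{"dx":0,"dy":0,"dz":0,"twist":-0.11,"jaw":1},{"dx":0,"dy":0,"dz":0,"twist":0,"jaw":1}]'

```text
t: 3.0
eef_pos: [0.4083, 0.3071, 0.2923]
ee_rot: [-3.141, -0.0, 0.638]
force: [1.3, 0.7, -0.4]
width: 0.0876
gripper_force: 0.0
```

```bash
cat >> h.py <<'E'
def ray(c,uv,z):
    i=arm.camera_info(c);K,E=i['K'],i['extrinsics']
    d=(E[:3,:3]@np.linalg.inv(K)@np.c_[uv,np.ones(len(uv))].T).T
    return E[:3,3]+d*((z-E[2,3])/d[:,2])[:,None]
E
python3 - <<'E'
from h import *
st()
a=arm.grab_frame('wrist');cv2.imwrite('pics/w2.png',a)
pp('wrist','carton',3)
for r in arm.silhouettes('wrist','carton')[:2]:
    v,u=np.nonzero(r['pixels']);p=ray('wrist',np.c_[u,v],.03)
    print(r['score'],len(u),u.min(),u.max(),v.min(),v.max(),cv2.minAreaRect((p[:,:2]*1000).astype(np.float32)))
E
```

```text
t 3.0 q [ 1.0298  0.0866 -0.3437  0.     -1.1402  1.1792] p [0.4083 0.3071 0.2923] rpy [-3.1415 -0.0003  0.6382] F [ 1.3285  0.7049 -0.4053] w 0.087593481153252 g 0.0
wrist carton pinpoint [ 0.4544  0.3321 -0.0037] 0.95
wrist carton pinpoint [0.372  0.2719 0.0186] 0.78
wrist carton pinpoint [0.5314 0.3901 0.0177] 0.59
0.75 6145 244 282 25 214 ((453.42181396484375, 329.7574157714844), (204.63153076171875, 38.627166748046875), 35.20492172241211)
```

View pics/w2.png

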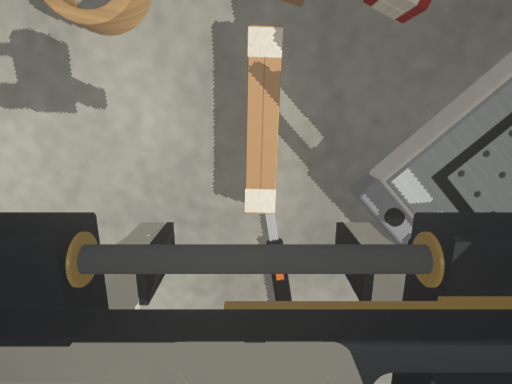

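Wrist view: the carton stands upright in the picture, u 244–282, v 25–214, knife below its end; the tool is aligned. Descend and grip.

Call:
move_arm --increments '[{"dx":0,"dy":0.007,"dz":0.036,"twist":0,"jaw":1},{"dx":0,"dy":0,"dz":0.036,"twist":0,"jaw":1},{"dx":0,"dy":0,"dz":0.036,"twist":0,"jaw":1},{"dx":0,"dy":0,"dz":0.036,"twist":0,"jaw":1},{"dx":0,"dy":0,"dz":0.036,"twist":0,"jaw":1},{"dx":0,"dy":0,"dz":0.025,"twist":0,"jaw":1},{"dx":0,"dy":0,"dz":0.015,"twist":0,"jaw":1},{"dx":0,"dy":0,"dz":0,"twist":0,"jaw":-1},{"dx":0,"dy":0,"dz":0,"twist":0,"jaw":-1},{"dx":0,"dy":0,"dz":0,"twist":0,"jaw":-1},{"dx":0,"dy":0,"dz":0,"twist":0,"jaw":-1},{"dx":0,"dy":0,"dz":0,"twist":0,"jaw":-1}]' --force 50

```text
t: 4.15
eef_pos: [0.4129, 0.3022, 0.0736]
ee_rot: [-3.141, -0.003, 0.633]
force: [-0.6, 0.2, 0.3]
width: 0.0601
gripper_force: 0.0
```

Call:
move_arm --increments '[{"dx":0,"dy":0,"dz":0,"twist":0,"jaw":-1},{"dx":0,"dy":0,"dz":-0.02,"twist":0,"jaw":-1},{"dx":0,"dy":0,"dz":-0.03,"twist":0,"jaw":-1},{"dx":0,"dy":0,"dz":-0.03,"twist":0,"jaw":-1},{"dx":0,"dy":0,"dz":-0.03,"twist":0,"jaw":-1},{"dx":0,"dy":0,"dz":-0.02,"twist":0,"jaw":-1}]'

```text
t: 4.65
eef_pos: [0.4129, 0.302, 0.2058]
ee_rot: [-3.141, -0.004, 0.633]
force: [-0.3, 0.2, 0.8]
width: 0.0195
gripper_force: 0.0
```

```bash
python3 - <<'E'
from h import *
s=st()
for c in('wrist','top','scene'):
    arm.grab_frame(c)
    for n in ('wrapper','rail_mid','hood_hinge','hood_grip','post','carton_a'):pp(c,n,2)
E
```

```text
t 4.65 q [ 1.0161  0.1652 -0.4673  0.0006 -0.9342  1.1877] p [0.4129 0.302  0.2058] rpy [-3.1406 -0.004   0.6334] F [-0.2731  0.2013  0.8164] w 0.019490070823608204 g 0.0
wrist carton_a pinpoint [0.5327 0.3894 0.0139] 0.97
wrist carton_a pinpoint [0.3731 0.2737 0.0207] 0.91
top wrapper pinpoint [ 0.6182 -0.0289 -0.0022] 0.92
top rail_mid pinpoint [ 0.6495 -0.0283  0.0725] 0.71
top hood_hinge pinpoint [ 0.6496 -0.0296  0.0707] 0.65
top hood_hinge pinpoint [ 0.6166 -0.0311 -0.0046] 0.48
top hood_grip pinpoint [ 0.5727 -0.0154  0.3221] 0.96
top post pinpoint [ 0.59   -0.0828  0.0708] 0.42
top carton_a pinpoint [0.3704 0.2718 0.0241] 0.63
top carton_a pinpoint [0.5369 0.389  0.0207] 0.54
scene hood_hinge pinpoint [ 0.7381 -0.0484  0.0714] 0.81
scene hood_grip pinpoint [ 0.578  -0.0231  0.3206] 0.78
scene carton_a pinpoint [ 0.45    0.3329 -0.0029] 0.67
scene carton_a pinpoint [0.5336 0.3861 0.0182] 0.66
```

The fingers need about 0.85 s to close; I lifted too soon and the carton is still in place. Reopen and repeat.

Call:
move_arm --increments '[{"dx":0,"dy":0,"dz":0,"twist":0,"jaw":0.5},{"dx":0,"dy":0,"dz":0,"twist":0,"jaw":0.5},{"dx":0,"dy":0,"dz":0,"twist":0,"jaw":0.5},{"dx":0,"dy":0,"dz":0,"twist":0,"jaw":0.5},{"dx":0,"dy":0,"dz":0.02,"twist":0,"jaw":0.5},{"dx":0,"dy":0,"dz":0.02,"twist":0,"jaw":0.5},{"dx":0,"dy":0,"dz":0.02,"twist":0,"jaw":0.5}]'

```text
t: 6.28
eef_pos: [0.4125, 0.3017, 0.1419]
ee_rot: [-3.141, -0.001, 0.633]
force: [-1.2, 0.2, -0.4]
width: 0.0417
gripper_force: 0.0
```

Call:
move_arm --increments '[{"dx":0,"dy":0,"dz":0,"twist":0,"jaw":0.5},{"dx":0,"dy":0,"dz":0,"twist":0,"jaw":0.5},{"dx":0,"dy":0,"dz":0.01,"twist":0,"jaw":0.5},{"dx":0,"dy":0,"dz":0.03,"twist":0,"jaw":0.5},{"dx":0,"dy":0,"dz":0.03,"twist":0,"jaw":-1},{"dx":0,"dy":0,"dz":0,"twist":0,"jaw":-1},{"dx":0,"dy":0,"dz":0,"twist":0,"jaw":-1},{"dx":0,"dy":0,"dz":0,"twist":0,"jaw":-1},{"dx":0,"dy":0,"dz":0,"twist":0,"jaw":-1},{"dx":0,"dy":0,"dz":0,"twist":0,"jaw":-1}]'

```text
t: 7.12
eef_pos: [0.4131, 0.3025, 0.074]
ee_rot: [-3.141, -0.003, 0.634]
force: [-0.5, -0.0, 4.7]
width: 0.0347
gripper_force: 49.8
```

Call:
move_arm --increments '[{"dx":0,"dy":0,"dz":-0.02,"twist":0,"jaw":-1},{"dx":0,"dy":0,"dz":-0.04,"twist":0,"jaw":-1},{"dx":0,"dy":0,"dz":-0.042,"twist":0.12,"jaw":-1}]'

```text
out of range: a shift must lie within [-0.0417, 0.0417]
```

Call:
move_arm --increments '[{"dx":0,"dy":0,"dz":-0.041,"twist":0.12,"jaw":-1},{"dx":0,"dy":0,"dz":0,"twist":0.123,"jaw":-1},{"dx":0,"dy":0,"dz":0,"twist":0.123,"jaw":-1},{"dx":0,"dy":0,"dz":0,"twist":0.123,"jaw":-1},{"dx":0,"dy":0,"dz":0,"twist":0.123,"jaw":-1},{"dx":0,"dy":0,"dz":0,"twist":0.123,"jaw":-1},{"dx":0,"dy":0,"dz":0,"twist":0.123,"jaw":-1},{"dx":0,"dy":0,"dz":0,"twist":0.123,"jaw":-1},{"dx":0,"dy":0,"dz":0,"twist":0.123,"jaw":-1},{"dx":0,"dy":0,"dz":0,"twist":0.123,"jaw":-1},{"dx":0,"dy":0.036,"dz":0,"twist":0,"jaw":-1},{"dx":0,"dy":0.036,"dz":0,"twist":0,"jaw":-1}]'

```text
t: 8.12
eef_pos: [0.3759, 0.2488, 0.116]
ee_rot: [-3.125, -0.001, -0.587]
force: [10.0, 17.1, -3.9]
width: 0.04
gripper_force: 63.5
```

```bash
python3 - <<'E'
from h import *
st()
E
```

```text
t 8.1167 q [ 1.0253  0.1879 -0.7073  0.0025 -0.6593 -0.0438] p [0.3759 0.2488 0.116 ] rpy [-3.1252 -0.0008 -0.5873] F [10.0446 17.1283 -3.8987] w 0.039971342747797234 g 63.46437714993954
```

The first call was refused and the carton, too low, has run against the housing. Back off, lift, look.

Call:
move_arm --increments '[{"dx":0,"dy":-0.03,"dz":0,"twist":0,"jaw":-1},{"dx":0,"dy":-0.02,"dz":-0.03,"twist":0,"jaw":-1},{"dx":0,"dy":0,"dz":-0.03,"twist":0,"jaw":-1},{"dx":0,"dy":0,"dz":-0.02,"twist":0,"jaw":-1}]'

```text
t: 8.45
eef_pos: [0.4009, 0.2846, 0.1965]
ee_rot: [-3.138, -0.0, -0.593]
force: [0.2, -0.2, -2.7]
width: 0.0359
gripper_force: 47.2
```

```bash
python3 - <<'E'
from h import *
st()
a=arm.grab_frame('wrist')
pp('wrist','carton_a',2);pp('wrist','carton')
for r in arm.silhouettes('wrist','carton')[:1]:
    v,u=np.nonzero(r['pixels']);p=ray('wrist',np.c_[u,v],.13)
    print(cv2.minAreaRect((p[:,:2]*1000).astype(np.float32)))
b=arm.grab_frame('top');pp('top','carton_a',2)
cv2.imwrite('pics/m1.png',cv2.resize(np.hstack([a,b]),(800,300)))
E
```

```text
t 8.45 q [ 1.0184  0.1435 -0.5195  0.0007 -0.9043 -0.041 ] p [0.4009 0.2846 0.1965] rpy [-3.138  -0.0004 -0.593 ] F [ 0.2023 -0.2317 -2.6513] w 0.03594433109706145 g 47.20687681809068
wrist carton_a pinpoint [0.4511 0.2594 0.1202] 0.64
wrist carton pinpoint [0.4511 0.2594 0.1202] 0.64
((435.5664367675781, 265.8882751464844), (42.242122650146484, 156.455078125), 62.33273696899414)
top carton_a pinpoint [0.5336 0.2125 0.1386] 0.64
top carton_a pinpoint [0.4484 0.2638 0.1174] 0.58
```

View pics/m1.png

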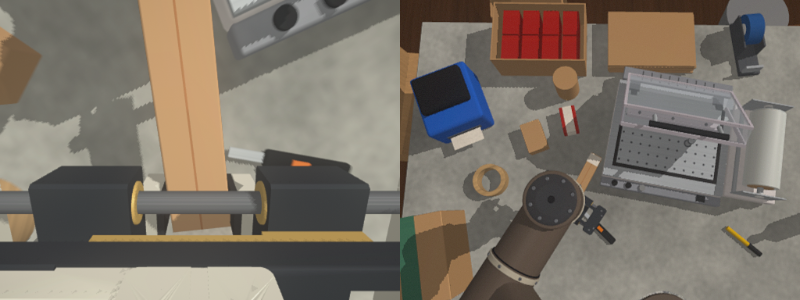

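Carton still held, turned a few degrees in the fingers (wrist half: carton from (155,0) to (225,215)); the knife has been nudged/turned slightly, nothing else moved. Continue, now at safe height.

Call:
move_arm --increments '[{"dx":0,"dy":0,"dz":0,"twist":0.08,"jaw":-1},{"dx":0,"dy":0.036,"dz":0,"twist":0,"jaw":-1},{"dx":0,"dy":0.036,"dz":0,"twist":0,"jaw":-1},{"dx":0,"dy":0.036,"dz":0,"twist":0,"jaw":-1},{"dx":0,"dy":0.035,"dz":0,"twist":0,"jaw":-1},{"dx":0.03,"dy":0,"dz":0,"twist":0,"jaw":-1},{"dx":0.03,"dy":0,"dz":0,"twist":0,"jaw":-1},{"dx":0.03,"dy":0,"dz":0,"twist":0,"jaw":-1},{"dx":0.03,"dy":0,"dz":0,"twist":0,"jaw":-1},{"dx":0,"dy":0,"dz":0,"twist":0,"jaw":-1}]'

```text
t: 9.58
eef_pos: [0.4069, 0.0942, 0.1923]
ee_rot: [3.14, -0.0, -0.676]
force: [1.3, -0.3, -1.6]
width: 0.0362
gripper_force: 47.2
```

```bash
python3 - <<'E'
from h import *
st()
a=arm.grab_frame('wrist')
for n in('carton_a','carton','post','rail_mid','wrapper'):pp('wrist',n,2)
b=arm.grab_frame('top');
for n in('carton_a','post','rail_mid','wrapper'):pp('top',n,2)
arm.grab_frame('scene')
for n in('carton_a','post','rail_mid','hood_grip'):pp('scene',n,2)
cv2.imwrite('pics/m2.png',cv2.resize(np.hstack([a,b]),(800,300)))
E
```

```text
t 9.5833 q [ 0.7051  0.0237 -0.6678  0.001  -0.8811  0.1886] p [0.4069 0.0942 0.1923] rpy [ 3.1396 -0.0004 -0.6764] F [ 1.2642 -0.3405 -1.6359] w 0.03617373623937148 g 47.21257827244699
wrist carton_a pinpoint [0.4513 0.0657 0.1121] 0.76
wrist carton pinpoint [0.4513 0.0657 0.1121] 0.76
top carton_a pinpoint [0.5312 0.0146 0.1348] 0.81
top post pinpoint [ 0.5906 -0.082   0.0692] 0.66
top rail_mid pinpoint [ 0.6537 -0.0279  0.0737] 0.9
top wrapper pinpoint [ 0.6156 -0.0295 -0.0022] 0.77
scene carton_a pinpoint [0.4475 0.0686 0.1166] 0.75
scene carton_a pinpoint [0.3689 0.1197 0.1408] 0.67
scene post pinpoint [ 0.5803 -0.0228  0.32  ] 0.17
scene rail_mid pinpoint [0.6168 0.4195 0.002 ] 0.3
scene hood_grip pinpoint [ 0.5779 -0.0228  0.3212] 0.57
scene hood_grip pinpoint [0.4483 0.0709 0.115 ] 0.55
```

View pics/m2.png

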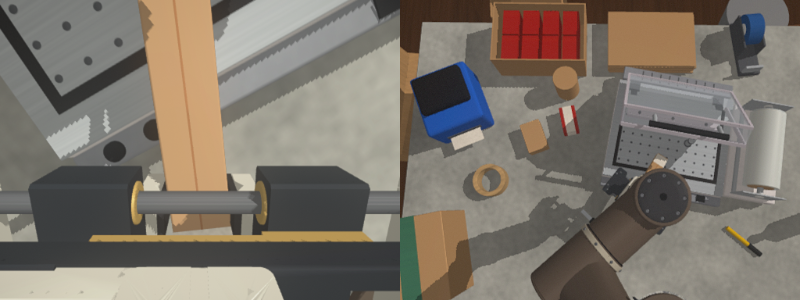

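Wrist half: carton from (150,0) to (225,225), over the deck's front-left; top half: its far end at (657,160) on the deck front, post near (690,143). Insert and lower.

Call:
move_arm --increments '[{"dx":0.025,"dy":0,"dz":0.004,"twist":0,"jaw":-1},{"dx":0.025,"dy":0,"dz":0.004,"twist":0,"jaw":-1},{"dx":0.025,"dy":0,"dz":0.004,"twist":0,"jaw":-1},{"dx":0.025,"dy":0,"dz":0.004,"twist":0,"jaw":-1},{"dx":0.023,"dy":0,"dz":0.004,"twist":0,"jaw":-1},{"dx":0,"dy":0,"dz":0.01,"twist":0,"jaw":-1},{"dx":0,"dy":0,"dz":0.008,"twist":0,"jaw":-1},{"dx":0,"dy":0,"dz":0,"twist":0,"jaw":-1}]'

```text
t: 11.05
eef_pos: [0.4993, 0.0193, 0.1531]
ee_rot: [3.138, 0.002, -0.675]
force: [-0.0, 1.1, -2.6]
width: 0.0361
gripper_force: 47.2
```

```bash
python3 - <<'E'
from h import *
st()
b=arm.grab_frame('top')
for n in('carton_a','post'):pp('top',n,2)
arm.grab_frame('scene')
for n in('carton_a','post'):pp('scene',n,2)
E
```

```text
t 11.05 q [ 0.4321  0.2148 -0.5497 -0.0009 -0.8102  0.4641] p [0.4993 0.0193 0.1531] rpy [ 3.1384  0.0023 -0.6752] F [-0.0207  1.1311 -2.6253] w 0.036137733488190056 g 47.19550025649369
scene carton_a pinpoint [ 0.4746  0.557  -0.0013] 0.58
```

Call:
move_arm --increments '[{"dx":0,"dy":0,"dz":0.004,"twist":0,"jaw":-1},{"dx":0,"dy":0,"dz":0.003,"twist":0,"jaw":-1},{"dx":0,"dy":0,"dz":0,"twist":0,"jaw":-1}]'

```text
t: 11.6
eef_pos: [0.5007, 0.0201, 0.1479]
ee_rot: [-3.141, -0.0, -0.673]
force: [0.0, 0.2, -0.7]
width: 0.0362
gripper_force: 47.5
```

Call:
move_arm --increments '[{"dx":0,"dy":0,"dz":0.003,"twist":0,"jaw":-1},{"dx":0,"dy":0,"dz":0,"twist":0,"jaw":0.4},{"dx":0,"dy":0,"dz":0,"twist":0,"jaw":0.4},{"dx":0,"dy":0,"dz":0,"twist":0,"jaw":0.4},{"dx":0,"dy":0,"dz":0,"twist":0,"jaw":0.4},{"dx":0,"dy":0,"dz":0,"twist":0,"jaw":0.4}]'

```text
t: 12.1
eef_pos: [0.5008, 0.0198, 0.1452]
ee_rot: [-3.142, -0.0, -0.674]
force: [0.7, -0.2, 0.1]
width: 0.0602
gripper_force: 0.0
```

```bash
python3 - <<'E'
from h import *
st()
E
```

```text
t 12.1 q [ 0.4322  0.226  -0.5582  0.0001 -0.7865  0.4646] p [0.5008 0.0198 0.1452] rpy [-3.1415 -0.0001 -0.6739] F [ 0.7451 -0.2287  0.0706] w 0.06023136585780748 g 0.0
```

Call:
move_arm --increments '[{"dx":0,"dy":0,"dz":-0.03,"twist":0,"jaw":0.4},{"dx":0,"dy":0,"dz":-0.03,"twist":0,"jaw":-1},{"dx":-0.025,"dy":0,"dz":-0.03,"twist":0,"jaw":-1},{"dx":-0.025,"dy":0,"dz":-0.03,"twist":0,"jaw":-1},{"dx":-0.01,"dy":0,"dz":-0.04,"twist":0,"jaw":-1},{"dx":0,"dy":0,"dz":-0.04,"twist":0,"jaw":-1},{"dx":0,"dy":0,"dz":-0.04,"twist":0,"jaw":-1},{"dx":0.01,"dy":0.03,"dz":-0.02,"twist":0,"jaw":-1},{"dx":0.02,"dy":0.035,"dz":-0.01,"twist":0,"jaw":-1},{"dx":0.02,"dy":0.035,"dz":0,"twist":0,"jaw":-1},{"dx":0.02,"dy":0.035,"dz":0,"twist":0,"jaw":-1},{"dx":0.02,"dy":0.035,"dz":0,"twist":0,"jaw":-1}]'

```text
t: 13.1
eef_pos: [0.4172, -0.1332, 0.4159]
ee_rot: [-3.14, -0.001, -0.673]
force: [1.3, 0.4, -0.7]
width: 0.0007
gripper_force: 0.0
```

```bash
python3 - <<'E'
from h import *
st()
for c in('top','wrist','scene'):
  b=arm.grab_frame(c);cv2.imwrite(f'pics/n_{c}.png',b)
  for n in('carton_a','post','rail_mid'):pp(c,n,3)
E
```

```text
t 13.1 q [ 0.1442 -0.1089 -0.2572 -0.     -1.4207  0.7539] p [ 0.4172 -0.1332  0.4159] rpy [-3.1403 -0.0012 -0.6727] F [ 1.3204  0.3909 -0.7247] w 0.0006982355388141155 g 0.0
top carton_a pinpoint [ 0.6295 -0.0642  0.0919] 0.85
top carton_a pinpoint [ 0.5458 -0.0059  0.0695] 0.78
top carton_a pinpoint [0.462 0.045 0.094] 0.56
top post pinpoint [ 0.5909 -0.0828  0.0703] 0.56
top rail_mid pinpoint [ 0.6532 -0.0296  0.0721] 0.74
wrist carton_a pinpoint [0.4619 0.0439 0.0888] 0.81
wrist post pinpoint [ 0.5944 -0.082   0.0707] 0.67
scene post pinpoint [0.6173 0.4189 0.0034] 0.47
scene rail_mid pinpoint [0.6156 0.4203 0.0002] 0.71
```

View pics/n_top.png

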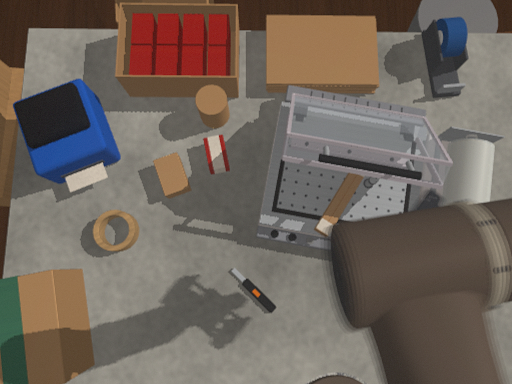

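Top view: carton lies on the deck from (327,232) to behind the post (~(358,180)), slanting out well; knife at (255,290) and everything else as before. Now align and see what happens at the reach limit, clear of the hood on its right.

Call:
move_arm --increments '[{"dx":0.03,"dy":0.019,"dz":0,"twist":0,"jaw":-1},{"dx":0.03,"dy":0.019,"dz":0,"twist":0,"jaw":-1},{"dx":0.03,"dy":0.019,"dz":0,"twist":0,"jaw":-1},{"dx":0.03,"dy":0.019,"dz":0,"twist":0,"jaw":-1},{"dx":0,"dy":0,"dz":0,"twist":-0.125,"jaw":-1},{"dx":0,"dy":0,"dz":0,"twist":-0.125,"jaw":-1},{"dx":0,"dy":0,"dz":0,"twist":-0.125,"jaw":-1},{"dx":0,"dy":0,"dz":0,"twist":-0.125,"jaw":-1},{"dx":0.04,"dy":0,"dz":0,"twist":0,"jaw":-1},{"dx":0.04,"dy":0,"dz":0,"twist":0,"jaw":-1},{"dx":0.04,"dy":0,"dz":0,"twist":0,"jaw":-1},{"dx":0.04,"dy":0,"dz":0,"twist":0,"jaw":-1}]'

```text
t: 14.7
eef_pos: [0.624, -0.2932, 0.4153]
ee_rot: [3.142, -0.0, -0.173]
force: [0.9, 0.1, 0.4]
width: 0.0005
gripper_force: 0.0
```

Call:
move_arm --increments '[{"dx":0.04,"dy":0,"dz":-0.01,"twist":0,"jaw":-1},{"dx":0.04,"dy":0,"dz":-0.01,"twist":0,"jaw":-1},{"dx":0.04,"dy":0,"dz":-0.01,"twist":0,"jaw":-1},{"dx":0.04,"dy":0,"dz":-0.01,"twist":0,"jaw":-1},{"dx":0.04,"dy":0,"dz":0,"twist":0,"jaw":-1},{"dx":0.04,"dy":0,"dz":0,"twist":0,"jaw":-1}]'

```text
t: 15.2
eef_pos: [0.8406, -0.3302, 0.4532]
ee_rot: [3.14, -0.004, -0.173]
force: [2.2, -1.0, 0.6]
width: 0.0005
gripper_force: 0.0
```

```bash
python3 - <<'E'
from h import *
st()
E
```

```text
t 15.2 q [-0.1598  0.84    1.204   0.0015 -1.9305  1.5583] p [ 0.8406 -0.3302  0.4532] rpy [ 3.1402 -0.0043 -0.1729] F [ 2.242  -0.954   0.5661] w 0.0004685421274908901 g 0.0
```

Call:
move_arm --increments '[{"dx":0.04,"dy":0,"dz":0,"twist":0,"jaw":-1},{"dx":0.04,"dy":0,"dz":0,"twist":0,"jaw":-1},{"dx":0.04,"dy":0,"dz":0,"twist":0,"jaw":-1},{"dx":0.04,"dy":0,"dz":0,"twist":0,"jaw":-1}]'

```text
t: 15.53
eef_pos: [0.911, -0.3247, 0.4038]
ee_rot: [3.113, -0.091, -0.171]
force: [-0.5, -0.1, 0.6]
width: 0.0005
gripper_force: 0.0
```

```bash
python3 - <<'E'
from h import *
st()
E
```

```text
t 15.5333 q [-0.1323  0.9251  1.2502  0.0331 -1.8058  1.5396] p [ 0.911  -0.3247  0.4038] rpy [ 3.113  -0.0911 -0.1713] F [-0.5131 -0.0556  0.5567] w 0.00046273947828640147 g 0.0
```

The tool leans back at the reach limit, in the wanted direction. Continue.

Call:
move_arm --increments '[{"dx":0.041,"dy":0,"dz":-0.01,"twist":0,"jaw":-1},{"dx":0.041,"dy":0,"dz":-0.01,"twist":0,"jaw":-1},{"dx":0.041,"dy":0,"dz":-0.01,"twist":0,"jaw":-1},{"dx":0.041,"dy":0,"dz":-0.01,"twist":0,"jaw":-1},{"dx":0.041,"dy":0,"dz":-0.01,"twist":0,"jaw":-1},{"dx":0.041,"dy":0,"dz":-0.01,"twist":0,"jaw":-1}]'

```text
t: 16.03
eef_pos: [0.9773, -0.3063, 0.4146]
ee_rot: [3.067, -0.266, -0.162]
force: [-0.1, -0.2, 0.1]
width: 0.0002
gripper_force: 0.0
```

```bash
python3 - <<'E'
from h import *
st()
E
```

```text
t 16.0333 q [-0.0869  0.937   1.2504  0.0944 -1.6239  1.5031] p [ 0.9773 -0.3063  0.4146] rpy [ 3.0669 -0.2661 -0.162 ] F [-0.0647 -0.1774  0.0649] w 0.00018013767546564734 g 0.0
```

Call:
move_arm --increments '[{"dx":0.041,"dy":0,"dz":-0.01,"twist":0,"jaw":-1},{"dx":0.041,"dy":0,"dz":-0.01,"twist":0,"jaw":-1},{"dx":0.041,"dy":0,"dz":-0.01,"twist":0,"jaw":-1},{"dx":0.041,"dy":0,"dz":-0.01,"twist":0,"jaw":-1},{"dx":0.041,"dy":0,"dz":-0.01,"twist":0,"jaw":-1},{"dx":0.041,"dy":0,"dz":-0.01,"twist":0,"jaw":-1},{"dx":0.041,"dy":0,"dz":-0.01,"twist":0,"jaw":-1},{"dx":0.041,"dy":0,"dz":-0.01,"twist":0,"jaw":-1},{"dx":0.041,"dy":0,"dz":-0.01,"twist":0,"jaw":-1},{"dx":0.041,"dy":0,"dz":-0.01,"twist":0,"jaw":-1}]'

```text
t: 16.87
eef_pos: [1.0474, -0.2722, 0.5083]
ee_rot: [2.988, -0.564, -0.126]
force: [0.3, 0.3, 0.1]
width: 0.0002
gripper_force: 0.0
```

```bash
python3 - <<'E'
from h import *
s=st();print(R.from_euler('xyz',s['ee_rot']).as_matrix())
E
```

```text
t 16.8667 q [-0.0188  0.9012  1.2507  0.214  -1.3773  1.4366] p [ 1.0474 -0.2722  0.5083] rpy [ 2.9882 -0.5641 -0.1258] F [0.2643 0.2744 0.0996] w 0.00023755726298724174 g 0.0
[[ 0.8384 -0.2051  0.5051]
 [-0.106  -0.9702 -0.2179]
 [ 0.5347  0.1291 -0.8351]]
```

Call:
move_arm --increments '[{"dx":0.041,"dy":-0.015,"dz":0,"twist":0,"jaw":-1},{"dx":0.041,"dy":-0.015,"dz":0,"twist":0,"jaw":-1},{"dx":0.041,"dy":-0.015,"dz":0,"twist":0,"jaw":-1},{"dx":0.041,"dy":-0.015,"dz":0,"twist":0,"jaw":-1},{"dx":0.041,"dy":-0.015,"dz":0,"twist":0,"jaw":-1}]'

```text
t: 17.28
eef_pos: [1.1005, -0.1969, 0.5344]
ee_rot: [2.951, -0.702, -0.096]
force: [-0.3, 0.5, 0.4]
width: 0.0006
gripper_force: 0.0
```

```bash
python3 - <<'E'
from h import *
s=st();print(R.from_euler('xyz',s['ee_rot']).as_matrix())
E
```

```text
t 17.2833 q [ 0.0703  0.9209  1.2505  0.3129 -1.2461  1.3353] p [ 1.1005 -0.1969  0.5344] rpy [ 2.9511 -0.7017 -0.0962] F [-0.2965  0.4866  0.397 ] w 0.000571066837193509 g 0.0
[[ 0.7602 -0.2159  0.6127]
 [-0.0733 -0.9656 -0.2493]
 [ 0.6455  0.1446 -0.7499]]
```

```bash
cat >> h.py <<'E'
def plan(wps,step=.04,s=None):
    s=s or arm.get_state();M=R.from_euler('xyz',s['ee_rot']).as_matrix();p=np.array(s['eef_pos'])
    for w in wps:
        d=M.T@(np.array(w)-p);n=int(np.ceil(np.linalg.norm(d)/step));print(w,'rows',n,'each',np.round(d/n,4));p=np.array(w)
E
python3 - <<'E'
from h import *
S=[([1.4221,.3594,.0111,-1.2241],[.2856,.6116,.2922]),([1.0298,.0866,-.3437,-1.1402],[.4083,.3071,.2923]),([1.0161,.1652,-.4673,-.9342],[.4129,.302,.2058]),([.7051,.0237,-.6678,-.8811],[.4069,.0942,.1923]),([.4321,.2148,-.5497,-.8102],[.4993,.0193,.1531]),([.1442,-.1089,-.2572,-1.4207],[.4172,-.1332,.4159]),([-.1598,.84,1.204,-1.9305],[.8406,-.3302,.4532])]
A=[];b=[]
for q,p in S:
    q1,q2,q3,q5=q;Rr=p[0]*np.cos(q1)+p[1]*np.sin(q1);lat=p[0]*np.sin(q1)-p[1]*np.cos(q1);print('lat',lat)
    e=q2-q3
    A+= [[1,0,np.sin(q2),np.cos(e),np.sin(e)],[0,1,np.cos(q2),-np.sin(e),np.cos(e)]];b+=[Rr,p[2]]
x,res,_,_=np.linalg.lstsq(np.array(A),np.array(b),rcond=None);print('r0,z0,a,b,c',x,res)
r0,z0,a,bb,c=x
# D from tilted sample
q2,q3,q5=.937,1.2504,-1.6239;e=q2-q3;el=e-q5
wx=r0+a*np.sin(q2)+bb*np.cos(e)+c*np.sin(e);p=[.9773,-.3063];q1=-.0869
Rr=p[0]*np.cos(q1)+p[1]*np.sin(q1);D=(Rr-wx)/np.cos(el);print('D',D)
# feasibility: wrist for lean, TCP in-plane R,z
from scipy.optimize import fsolve
for X,Z in[(.36,.42),(.36,.2),(.40,.14),(.45,.14),(.5,.14)]:
    l=.723
    f=lambda v:[r0+a*np.sin(v[0])+bb*np.cos(v[0]-v[1])+c*np.sin(v[0]-v[1])+D*np.sin(l)-X, z0+D+a*np.cos(v[0])-bb*np.sin(v[0]-v[1])+c*np.cos(v[0]-v[1])-D*np.cos(l)-Z]
    v=fsolve(f,[.1,-.6]);print(X,Z,v,'q5',v[0]-v[1]-(np.pi/2-l),f(v))
plan([[.42,-.06,.50],[.36,-.05,.2],[.4145,-.0186,.1395]])
E
```

```text
lat 0.1918405090683678
lat 0.1918396107465824
lat 0.1919310217257352
lat 0.19197825055500012
lat 0.19157010532831406
lat 0.19176950652617192
lat 0.19223605467357485
r0,z0,a,b,c [ 0.0003 -0.1118  0.6014  0.4641 -0.0014] [0.]
D 0.28500473990732467
0.36 0.42 [-0.4995 -0.6421] q5 -0.7052253089425088 [np.float64(5.551115123125783e-16), np.float64(-1.6653345369377348e-16)]
0.36 0.2 [-0.2351 -1.0678] q5 -0.015026667168637098 [np.float64(-5.440092820663267e-15), np.float64(1.4682699500667695e-14)]
0.4 0.14 [ 0.0251 -1.1065] q5 0.2837730164974054 [np.float64(2.665645482125001e-13), np.float64(-4.562183963940925e-13)]
0.45 0.14 [ 0.0988 -1.019 ] q5 0.26999371346493806 [np.float64(-6.677602915061698e-12), np.float64(9.94856974578795e-12)]
0.5 0.14 [ 0.165  -0.9275] q5 0.24469618096234502 [np.float64(-2.1949109196839345e-13), np.float64(6.754319326063296e-13)]
[0.42, -0.06, 0.5] rows 18 each [-0.0305  0.0005 -0.0236]
[0.36, -0.05, 0.2] rows 8 each [-0.03   -0.005   0.0232]
[0.4145, -0.0186, 0.1395] rows 3 each [ 0.     -0.0169  0.0236]
```

```bash
cat > ik.py <<'E'
from h import *
from scipy.optimize import brentq
a,b,z0,D,lat=.6014,.4641,-.1118+.285,.285,.1919
rx=lambda t:R.from_euler('x',t).as_matrix();ry=lambda t:R.from_euler('y',t).as_matrix();rz=lambda t:R.from_euler('z',t).as_matrix()
def base(q):return rz(q[0])@ry(q[1]-q[2])@rx(-q[3])@ry(-q[4])
def fkW(q):
    e=q[1]-q[2];return rz(q[0])@np.array([a*np.sin(q[1])+b*np.cos(e),-lat,z0+a*np.cos(q[1])-b*np.sin(e)])
def ik(p,M):
    W=np.array(p)-D*M[:,2];rr=np.hypot(*W[:2]);r=np.sqrt(rr**2-lat**2);q1=np.arctan2(W[1],W[0])+np.arcsin(lat/rr)
    h=W[2]-z0;d=np.hypot(r,h);al=np.arctan2(r,h);g=np.arccos((a*a+d*d-b*b)/(2*a*d));q2=al-g
    e=np.arctan2(-(h-a*np.cos(q2)),r-a*np.sin(q2));q3=q2-e
    t=(rz(q1)@ry(e)).T@M[:,2];q5=-np.arccos(t[0]);q4=np.arctan2(-t[1],-t[2])  # t=( c5, -(-z) s4.. )
    return np.array([q1,q2,q3,q4,q5])
E
python3 - <<'E'
from ik import *
s=arm.get_state();M=R.from_euler('xyz',s['ee_rot']).as_matrix();q=np.array(s['q']);p=np.array(s['eef_pos'])
print('chk',fkW(q)+D*M[:,2]-p, base(q)[:,0]-M[:,2], ik(p,M)-q[:5])
B=base(q).T@M;print(B)
L=B[1:,:2]
for w in [[.42,-.06,.5],[.36,-.05,.3],[.36,-.05,.2],[.40,-.04,.14],[.4145,-.0186,.14],[.45,0,.14],[.5,.04,.14],[.56,.06,.14],[.584,.064,.14]]:
    print(w,ik(w,M))
def tz(l,az):return np.array([np.sin(l)*np.cos(az),np.sin(l)*np.sin(az),-np.cos(l)])
for l in(30,38,45):
  for az in(-50,-35,-22,-9,5,20):
    M2=M.copy();M2[:,2]=tz(*np.radians([l,az]))
    print(l,az,ik([.404,-.02,.14],M2)[1:],ik([.584,.064,.14],M2)[1:])
E
```

```text
chk [ 0.0032 -0.0012 -0.0608] [ 0.  0. -0.] [0.0015    nan    nan    nan    nan]
[[ 0.     -0.      1.    ]
 [-0.2333 -0.9724 -0.    ]
 [ 0.9724 -0.2333 -0.    ]]
[0.42, -0.06, 0.5] [ 0.9417 -0.5418 -0.4873  0.7032 -1.4526]
[0.36, -0.05, 0.3] [nan nan nan nan nan]
[0.36, -0.05, 0.2] [nan nan nan nan nan]
[0.4, -0.04, 0.14] [ 1.1407 -0.1439 -1.2489  1.1309 -0.8189]
[0.4145, -0.0186, 0.14] [ 1.1124 -0.0769 -1.2036  1.1705 -0.7987]
[0.45, 0, 0.14] [ 0.9932  0.0232 -1.1117  1.2683 -0.7482]
[0.5, 0.04, 0.14] [ 0.9211  0.1315 -0.9784  1.2971 -0.7254]
[0.56, 0.06, 0.14] [ 0.8187  0.2243 -0.8399  1.3218 -0.6912]
[0.584, 0.064, 0.14] [ 0.78    0.2566 -0.7873  1.3258 -0.6776]
30 -50 [ 0.0118 -0.9772  0.7144 -0.8423] [ 0.32   -0.5585  0.7295 -0.8481]
30 -35 [-0.0564 -1.0418  0.8232 -0.7496] [ 0.2757 -0.6296  0.8378 -0.709 ]
30 -22 [-0.1079 -1.0835  0.9163 -0.6487] [ 0.2442 -0.6784  0.9255 -0.5781]
30 -9 [-0.1391 -1.1058  1.0061 -0.5148] [ 0.2223 -0.7111  0.9913 -0.4376]
30 5 [-0.1367 -1.1042  1.0781 -0.3278] [ 0.2128 -0.7251  0.9789 -0.279 ]
30 20 [-0.0948 -1.0734  0.8267 -0.1093] [ 0.2205 -0.7
[... 707 characters left out ...]
-1.34    1.2854 -0.8164] [ 0.2378 -0.8744  1.7109 -0.5965]
45 5 [-0.1967 -1.3356  1.7345 -0.6069] [ 0.2238 -0.8979  2.1343 -0.4553]
45 20 [-0.0652 -1.2607  2.7414 -0.4269] [ 0.2352 -0.8788  2.8263 -0.3388]ik.py:10: RuntimeWarning: invalid value encountered in arccos
  h=W[2]-z0;d=np.hypot(r,h);al=np.arctan2(r,h);g=np.arccos((a*a+d*d-b*b)/(2*a*d));q2=al-g
ik.py:9: RuntimeWarning: invalid value encountered in sqrt
  W=np.array(p)-D*M[:,2];rr=np.hypot(*W[:2]);r=np.sqrt(rr**2-lat**2);q1=np.arctan2(W[1],W[0])+np.arcsin(lat/rr)
ik.py:9: RuntimeWarning: invalid value encountered in arcsin
  W=np.array(p)-D*M[:,2];rr=np.hypot(*W[:2]);r=np.sqrt(rr**2-lat**2);q1=np.arctan2(W[1],W[0])+np.arcsin(lat/rr)
```

```bash
cat > ik.py <<'E'
from h import *
from scipy.optimize import least_squares
rx=lambda t:R.from_euler('x',t).as_matrix();ry=lambda t:R.from_euler('y',t).as_matrix();rz=lambda t:R.from_euler('z',t).as_matrix()
def base(q):return rz(q[0])@ry(q[1]-q[2])@rx(-q[3])@ry(-q[4])
def rows(q):
    e=q[1]-q[2];Z=rz(q[0]);c=[Z@v for v in np.array([[1,0,0],[0,1,0],[0,0,1],[np.sin(q[1]),0,np.cos(q[1])],[np.cos(e),0,-np.sin(e)]])]
    F=Z@ry(e)@rx(-q[3]);return np.c_[np.array(c).T,F[:,1],base(q)[:,[0,2]]]
S=[([1.4221,.3586,.0119,0,-1.2241],[.2856,.6116,.2922]),([1.0298,.0866,-.3437,0,-1.1402],[.4083,.3071,.2923]),([1.0161,.1652,-.4673,.0006,-.9342],[.4129,.302,.2058]),([.7051,.0237,-.6678,.001,-.8811],[.4069,.0942,.1923]),([.4321,.2148,-.5497,-.0009,-.8102],[.4993,.0193,.1531]),([.1442,-.1089,-.2572,0,-1.4207],[.4172,-.1332,.4159]),([-.1598,.84,1.204,.0015,-1.9305],[.8406,-.3302,.4532]),
([-.1323,.9251,1.2502,.0331,-1.8058],[.911,-.3247,.4038]),([-.0869,.937,1.2504,.0944,-1.6239],[.9773,-.3063,.4146]),([-.0188,.9012,1.2507,.214,-1.3773],[1.0474,-.2722,.5083]),([.0703,.9209,1.2505,.3129,-1.2461],[1.1005,-.1969,.5344])]
A=np.vstack([rows(q) for q,_ in S]);y=np.hstack([p for _,p in S])
par,res,rk,_=np.linalg.lstsq(A,y,rcond=None)
lo=[-3.07,-1.43,-1.02,-3.03,-3.05];hi=[3.07,2.12,1.25,1.67,0]
def ik(p,z,q0=(.6,0,-.7,.5,-.7)):
    r=least_squares(lambda q:np.r_[rows(q)@par-p,.3*(base(q)[:,0]-z)],q0,bounds=(lo,hi));return r.x,np.abs(r.fun).max()
E
python3 - <<'E'
from ik import *
print('par',par,'rk',rk,'res',np.abs(A@par-y).max())
s=arm.get_state();z=R.from_euler('xyz',s['ee_rot']).as_matrix()[:,2];q=np.array(s['q'])[:5]
for w in [[.7,-.1,.5],[.42,-.06,.5],[.42,-.06,.3],[.38,-.05,.2],[.40,-.04,.14],[.4145,-.0186,.14],[.45,0,.14],[.5,.04,.14],[.56,.06,.14],[.584,.064,.14],[.47,0,.45],[.5,0,.3],[.45,.02,.2],[.4,.03,.14]]:
    q,e=ik(w,z,np.clip(q,np.array(lo)+.01,np.array(hi)-.01)); print(w,q,round(e,4))
E
```

```text
par [-0.0003 -0.0006  0.1988  0.6016  0.4636 -0.1912  0.3124  0.0003] rk 8 res 0.00010414345619300103
[0.7, -0.1, 0.5] [ 0.2543  0.0206 -0.3709  0.6782 -0.6819] 0.0
[0.42, -0.06, 0.5] [ 0.7473 -0.524  -0.7636  0.7357 -1.104 ] 0.0
[0.42, -0.06, 0.3] [ 0.5589 -0.3649 -1.02    0.7813 -0.7118] 0.0298
[0.38, -0.05, 0.2] [ 0.566  -0.2765 -1.02    0.5742 -0.6639] 0.0719
[0.4, -0.04, 0.14] [ 0.4779 -0.1038 -1.02    0.5708 -0.4943] 0.09
[0.4145, -0.0186, 0.14] [ 0.5653 -0.056  -1.02    0.6906 -0.553 ] 0.0914
[0.45, 0, 0.14] [ 0.5566  0.0239 -1.02    0.8798 -0.5368] 0.083
[0.5, 0.04, 0.14] [ 0.5035  0.1375 -1.02    1.2494 -0.5175] 0.0618
[0.56, 0.06, 0.14] [ 0.3425  0.2013 -1.02    1.67   -0.4767] 0.0398
[0.584, 0.064, 0.14] [ 0.3425  0.2164 -1.0022  1.67   -0.4816] 0.0388
[0.47, 0, 0.45] [ 0.74   -0.3751 -0.8229  0.824  -0.9508] 0.0
[0.5, 0, 0.3] [ 0.4942 -0.1761 -1.02    1.1078 -0.577 ] 0.0153
[0.45, 0.02, 0.2] [ 0.6636 -0.0819 -1.02    0.8836 -0.6465] 0.0591
[0.4, 0.03, 0.14] [ 0.8023 -0.0254 -1.02    0.7147 -0.7013] 0.091
```

```bash
python3 - <<'E'
from ik import *
def tz(l,az):l,az=np.radians([l,az]);return np.array([np.sin(l)*np.cos(az),np.sin(l)*np.sin(az),-np.cos(l)])
def best(p,z):
    b=(9,None)
    for q0 in([.6,0,-.7,.5,-.7],[.5,0,-.7,-2.5,-.4],[.2,0,-.7,-1.3,-.4],[.8,.2,-.9,1.4,-.3]):
        q,e=ik(p,z,q0)[:2]
        if e<b[0]:b=(e,q)
    return b
tips=[[.455,-.03,.09],[.50,.0,.09],[.56,.035,.09],[.624,.048,.09]]
for l in(20,25,30,35,40,45):
  for az in(-60,-45,-35,-22,-9,5,20,35):
    z=tz(l,az);r=[best(np.array(t)-.066*z,z) for t in tips]
    print(l,az,[round(x[0]*1e3) for x in r],[x[1][3].round(2) for x in r],r[3][1].round(2))
E
```

```text
20 -60 [0, 0, 0, 0] [np.float64(0.62), np.float64(0.6), np.float64(0.57), np.float64(0.55)] [ 0.56  0.35 -0.6   0.55 -0.72]
20 -45 [9, 0, 0, 0] [np.float64(0.64), np.float64(0.73), np.float64(0.69), np.float64(0.65)] [ 0.54  0.3  -0.69  0.65 -0.58]
20 -35 [15, 2, 0, 0] [np.float64(0.6), np.float64(0.79), np.float64(0.77), np.float64(0.71)] [ 0.51  0.28 -0.75  0.71 -0.49]
20 -22 [18, 7, 0, 0] [np.float64(0.53), np.float64(0.73), np.float64(0.85), np.float64(0.75)] [ 0.47  0.25 -0.8   0.75 -0.39]
20 -9 [15, 7, 0, 0] [np.float64(0.44), np.float64(0.65), np.float64(0.84), np.float64(0.69)] [ 0.44  0.23 -0.81  0.69 -0.3 ]
20 5 [6, 1, 0, 0] [np.float64(0.33), np.float64(0.54), np.float64(0.54), np.float64(0.41)] [ 0.44  0.23 -0.74  0.41 -0.3 ]
20 20 [0, 0, 0, 0] [np.float64(0.03), np.float64(0.06), np.float64(0.08), np.float64(0.04)] [ 0.4   0.24 -0.59  0.04 -0.39]
20 35 [0, 0, 0, 0] [np.float64(-0.26), np.float64(-0.23), np.float64(-0.2), np.float64(-0.2)] [ 0.32  0.27 -0.45 -0.2  -0.52]
25 -60 [6, 0, 0, 0] [np.float64(0.72), np.float64(0.76), np.float64(0.73), np.float64(0.7)] [ 0.59  0.
[... 4325 characters left out ...]
1.42), np.float64(1.67)] [ 0.44  0.3  -1.01  1.67 -0.68]
45 -22 [2, 13, 25, 40] [np.float64(-2.58), np.float64(-2.81), np.float64(-3.03), np.float64(-2.64)] [-0.2   0.19 -0.66 -2.64 -0.  ]
45 -9 [6, 2, 2, 4] [np.float64(-1.82), np.float64(-2.03), np.float64(-2.23), np.float64(-2.35)] [-0.14  0.2  -0.6  -2.35 -0.  ]
45 5 [4, 6, 9, 12] [np.float64(-1.21), np.float64(-1.32), np.float64(-1.48), np.float64(-1.52)] [ 0.09  0.21 -0.52 -1.52 -0.  ]
45 20 [0, 0, 0, 0] [np.float64(-1.23), np.float64(-1.23), np.float64(-1.18), np.float64(-1.07)] [ 0.13  0.21 -0.51 -1.07 -0.17]
45 35 [0, 0, 0, 0] [np.float64(-1.14), np.float64(-1.17), np.float64(-1.16), np.float64(-1.12)] [-0.05  0.26 -0.41 -1.12 -0.5 ]
```

```bash
cat >> ik.py <<'E'
lo6=np.array(lo+[-3.03]);hi6=np.array(hi+[3.03]);vm=np.array([2.39,2.39,3.01,3.14,3.14,3.14])*.7/12
def tool(q):
    c,s=np.cos(q[5]),np.sin(q[5]);return base(q)@np.array([[0,0,1],[-c,-s,0],[s,-c,0]])
def pose(q):return rows(q)@par,tool(q)
def sim(q,incs,w=.3,vl=True):
    q=np.array(q,float)
    for dx,dy,dz,tw in incs:
        p,M=pose(q);P=p+M@[dx,dy,dz];T=M@rz(tw)
        f=lambda x:np.r_[rows(x)@par-P,w*R.from_matrix(T.T@tool(x)).as_rotvec()]
        l,h=(np.maximum(lo6,q-vm),np.minimum(hi6,q+vm)) if vl==2 else (lo6,hi6)
        x=least_squares(f,np.clip(q,l+1e-6,h-1e-6),bounds=(l,h)).x
        if vl==1:x=q+(x-q)/max(1,np.max(np.abs(x-q)/vm))
        q=x
    return q
def lean(q):
    z=tool(q)[:,2];return np.degrees([np.arccos(-z[2]),np.arctan2(z[1],z[0])])
E
python3 - <<'E'
from ik import *
q0=[-.1598,.84,1.204,.0015,-1.9305,1.5583];q1=[-.1323,.9251,1.2502,.0331,-1.8058,1.5396];q2=[-.0869,.937,1.2504,.0944,-1.6239,1.5031];q3=[-.0188,.9012,1.2507,.214,-1.3773,1.4366]
for w in(.1,.2,.3,.5,1):
  for vl in(1,2):
    print(w,vl,sim(q0,[(.04,0,0,0)]*4,w,vl),sim(q1,[(.041,0,-.01,0)]*6,w,vl),sim(q3,[(.041,-.015,0,0)]*5,w,vl))
print(q1,q2,'.0703  0.9209  1.2505  0.3129 -1.2461  1.3353')
E
```

```text
0.1 1 [-0.1174  0.9036  1.25    0.144  -1.5192  1.5375] [-0.0688  0.9326  1.25    0.2904 -1.141   1.4522] [ 0.0621  0.9741  1.25    0.5387 -0.8106  1.2043]
0.1 2 [-0.1174  0.9036  1.25    0.144  -1.5192  1.5375] [-0.0688  0.9326  1.25    0.2904 -1.141   1.4522] [ 0.0621  0.9741  1.25    0.5387 -0.8106  1.2043]
0.2 1 [-0.1214  0.9072  1.25    0.1112 -1.6065  1.5408] [-0.0716  0.9274  1.25    0.232  -1.2793  1.4757] [ 0.0694  0.9511  1.25    0.4598 -0.9435  1.259 ]
0.2 2 [-0.1214  0.9072  1.25    0.1112 -1.6065  1.5408] [-0.0716  0.9274  1.25    0.232  -1.2793  1.4757] [ 0.0694  0.9511  1.25    0.4598 -0.9435  1.259 ]
0.3 1 [-0.1257  0.9125  1.25    0.0801 -1.6879  1.542 ] [-0.0764  0.9285  1.25    0.1785 -1.413   1.491 ] [ 0.0728  0.9356  1.25    0.3997 -1.0619  1.2943]
0.3 2 [-0.1257  0.9125  1.25    0.0801 -1.6879  1.542 ] [-0.0764  0.9285  1.25    0.1785 -1.413   1.491 ] [ 0.0728  0.9356  1.25    0.3997 -1.0619  1.2943]
0.5 1 [-0.1314  0.9215  1.25    0.0421 -1.7844  1.5408] [-0.085   0.9384  1.25    0.1116 -1.5834  1.502 ] [ 0.0738  0.9226  1.25    0.3331 -1.209   1.3256]
0.5 2 [-0.1314  0.9215  1.25    0.0421 -1.7844  1.5408] [-0.085   0.9384  1.25    0.1116 -1.5834  1.502 ] [ 0.0738  0.9226  1.25    0.3331 -1.209   1.3256]
1 1 [-0.136   0.9297  1.25    0.0138 -1.8537  1.5381] [-0.0933  0.9527  1.25    0.0593 -1.7144  1.5046] [ 0.0722  0.9171  1.25    0.2833 -1.3272  1.343 ]
1 2 [-0.136   0.9297  1.25    0.0138 -1.8537  1.5381] [-0.0933  0.9527  1.25    0.0593 -1.7144  1.5046] [ 0.0722  0.9171  1.25    0.2833 -1.3272  1.343 ]
[-0.1323, 0.9251, 1.2502, 0.0331, -1.8058, 1.5396] [-0.0869, 0.937, 1.2504, 0.0944, -1.6239, 1.5031] .0703  0.9209  1.2505  0.3129 -1.2461  1.3353
```

```bash
python3 - <<'E'
from ik import *
def tz(l,az):l,az=np.radians([l,az]);return np.array([np.sin(l)*np.cos(az),np.sin(l)*np.sin(az),-np.cos(l)])
q0=np.array(arm.get_state()['q']);W=.57
def run(q,d,n):
    out=[]
    for i in range(n):
        M=tool(q);q=sim(q,[(*(M.T@(np.array(d)*.041)),0)],W,1);out.append(q)
    return out
res=[]
for az in range(0,360,30):
  for el in(-30,0,35,70):
    a,e=np.radians([az,el]);d=[np.cos(e)*np.cos(a),np.cos(e)*np.sin(a),np.sin(e)]
    o=run(q0,d,24)
    ang=[np.degrees(np.arccos(tool(q)[:,2]@tz(43,25))) for q in o];i=int(np.argmin(ang))
    res.append((ang[i],az,el,i+1,lean(o[i]),pose(o[i])[0],min(pose(q)[0][2] for q in o[:i+1])))
for r in sorted(res,key=lambda r:r[0])[:10]:print(*r)
E
```

```text
27.42471113677664 90 0 24 [ 51.1359 -11.165 ] [0.9364 0.6772 0.4323] 0.43228946755179665
28.734698463967614 60 -30 24 [ 54.4894 -10.4844] [ 1.2303  0.4477 -0.0112] -0.011194558374496011
29.409626227738585 90 -30 24 [ 43.2205 -18.6069] [1.0586 0.6062 0.0477] 0.04766437252129868
30.241223959736537 180 0 24 [ 40.1019 -21.1212] [ 0.245  -0.2289  0.5392] 0.5368521134268087
30.677294955805344 120 35 24 [ 52.2709 -15.1134] [0.5891 0.4296 0.9214] 0.5579125803140668
31.20190962072851 210 35 6 [ 41.4155 -22.1394] [ 0.926  -0.2976  0.6755] 0.5579125776214375
31.201910127601725 240 0 3 [ 41.4155 -22.1394] [ 1.039  -0.3034  0.5344] 0.5343959464743605
31.201910237995882 270 -30 3 [ 41.4155 -22.1394] [ 1.1005 -0.3034  0.4729] 0.47289591220983374
31.207401858941285 150 35 18 [ 41.4158 -22.1478] [0.5797 0.1041 0.956 ] 0.5561958497878096
31.210685954762354 180 35 11 [ 41.4185 -22.1519] [ 0.7366 -0.1968  0.7901] 0.5549323238199965
```

```bash
cat > srch.py <<'E'
from ik import *
def tz(l,az):l,az=np.radians([l,az]);return np.array([np.sin(l)*np.cos(az),np.sin(l)*np.sin(az),-np.cos(l)])
W=.57
def run(q,d,n):
    out=[]
    for i in range(n):
        M=tool(q);q=sim(q,[(*(M.T@(np.array(d)*.041)),0)],W,1);out.append(q)
    return out
def ik6(p,M,q0):
    r=least_squares(lambda x:np.r_[rows(x)@par-p,.5*R.from_matrix(M.T@tool(x)).as_rotvec()],np.clip(q0,lo6+.01,hi6-.01),bounds=(lo6,hi6));return r.x,np.abs(r.fun).max()
E
cat > s1.py <<'E'
from srch import *
from multiprocessing import Pool
q0=np.array(arm.get_state()['q']);M0=tool(q0)
def job(a):
    az0,r,z=a;p=np.array([r*np.cos(np.radians(az0)),r*np.sin(np.radians(az0)),z]);qs,e=ik6(p,M0,q0)
    if e>.003:return []
    out=[]
    for az in range(0,360,45):
      for el in(-45,0,45):
        b,c=np.radians([az+az0,el]);o=run(qs,[np.cos(c)*np.cos(b),np.cos(c)*np.sin(b),np.sin(c)],18)
        ang=[np.degrees(np.arccos(tool(q)[:,2]@tz(43,27))) for q in o];i=int(np.argmin(ang))
        out.append((round(ang[i],1),a,az+az0,el,i+1,lean(o[i]),pose(o[i])[0],o[i][3:].round(2)))
    return out
if __name__=='__main__':
    with Pool() as P:res=sum(P.map(job,[(a,r,z) for a in(0,30,60,90) for r in(.45,.8,1.05) for z in(.45,.7)]),[])
    for r in sorted(res,key=lambda r:r[0])[:12]:print(*r)
E
time timeout 500 python3 s1.py
```

```text
10.6 (90, 0.8, 0.45) 90 0 18 [45.2346 12.109 ] [0.0712 1.0835 0.2916] [ 0.79 -1.6  -0.27]
11.7 (90, 0.8, 0.45) 135 0 18 [40.4897  9.8515] [-0.3268  0.9289  0.2922] [ 0.65 -1.91 -0.59]
13.8 (90, 0.8, 0.45) 135 45 18 [46.6619  8.0989] [-0.1915  0.7799  0.6672] [ 0.89 -2.18 -0.23]
14.2 (90, 0.8, 0.45) 90 45 18 [49.7957  9.7086] [0.0789 0.893  0.6672] [ 0.92 -1.9   0.01]
16.8 (60, 0.8, 0.45) 105 0 18 [46.6086  3.574 ] [0.2054 1.0522 0.3271] [ 0.81 -1.64 -0.15]
17.1 (60, 0.8, 0.7) 105 0 18 [51.6008  6.7906] [0.1886 1.0225 0.4629] [ 0.91 -1.69 -0.07]
17.9 (90, 0.8, 0.45) 405 0 18 [46.604   2.0278] [0.4815 1.0139 0.3284] [ 0.81 -1.47  0.03]
18.9 (60, 0.8, 0.45) 60 0 18 [50.5929  3.0366] [0.631  0.9831 0.3235] [ 0.86 -1.32  0.11]
18.9 (90, 0.8, 0.45) 90 -45 18 [39.5722 -1.3842] [ 0.0426  1.0721 -0.0955] [ 0.65 -1.5  -0.5 ]
19.0 (90, 0.8, 0.45) 405 45 18 [50.5609  3.0039] [0.3544 0.8348 0.7154] [ 0.91 -1.79  0.25]
20.2 (60, 0.8, 0.45) 105 45 18 [51.8989  2.2575] [0.2475 0.8552 0.7041] [ 0.96 -1.86  0.17]
20.3 (90, 0.8, 0.45) 180 45 18 [43.9338 -2.6121] [-0.3444  0.5519  0.7241] [ 0.77 -2.58 -0.49]
real	0m18.008s
user	0m57.005s
sys	0m0.289s
```

```bash
sed -e 's/range(0,360,45)/(-20,0,20,45,70)/; s/(-45,0,45)/(-10,5,20)/; s/,18)$/,26)/' -e 's/for a in(0,30,60,90) for r in(.45,.8,1.05) for z in(.45,.7)/for a in(60,75,90,105) for r in(.7,.85) for z in(.5,.6)/' -e 's/\[:12\]/[:16]/' s1.py > s2.py; time timeout 500 python3 s2.py
```

```text
0.8 (105, 0.7, 0.6) 125 5 25 [43.7807 27.3799] [-0.3952  0.9364  0.3571] [ 0.75 -1.8  -0.58]
0.9 (90, 0.85, 0.5) 135 5 23 [43.8638 26.6365] [-0.3895  0.9537  0.3179] [ 0.75 -1.77 -0.59]
1.0 (105, 0.7, 0.5) 105 -10 26 [42.0539 27.4871] [-0.2031  1.1031  0.1325] [ 0.74 -1.48 -0.55]
1.0 (105, 0.7, 0.6) 105 -10 26 [43.9515 26.9075] [-0.196   1.0978  0.1798] [ 0.77 -1.51 -0.52]
1.4 (105, 0.7, 0.6) 150 20 26 [43.1177 24.9554] [-0.5519  0.6686  0.5192] [ 0.73 -2.16 -0.71]
1.6 (90, 0.85, 0.5) 160 20 26 [43.0736 24.6892] [-0.5551  0.6815  0.4987] [ 0.72 -2.15 -0.72]
1.7 (90, 0.7, 0.5) 110 -10 26 [43.7567 24.8432] [-0.1653  1.1071  0.1453] [ 0.77 -1.49 -0.51]
1.8 (105, 0.7, 0.5) 125 5 25 [41.2328 27.5086] [-0.4041  0.946   0.3127] [ 0.71 -1.77 -0.62]
1.9 (105, 0.7, 0.5) 125 20 25 [44.8399 26.4851] [-0.3624  0.8901  0.4818] [ 0.8  -1.9  -0.49]
2.1 (90, 0.7, 0.5) 135 5 26 [42.1385 24.2058] [-0.4235  0.9117  0.3285] [ 0.71 -1.84 -0.63]
2.1 (105, 0.7, 0.5) 105 5 25 [45.1008 26.6273] [-0.1864  1.0631  0.3209] [ 0.79 -1.62 -0.43]
2.2 (90, 0.85, 0.5) 135 -10 24 [40.7855 26.8459] [-0.4154  0.9872  0.1376] [ 0.69 -1.64 -0.71]
2.4 (90, 0.85, 0.5) 110 -10 22 [44.957 24.98 ] [-0.1375  1.1174  0.1549] [ 0.79 -1.48 -0.49]
2.5 (90, 0.7, 0.6) 135 5 26 [44.5413 24.2046] [-0.4177  0.8982  0.3734] [ 0.76 -1.88 -0.59]
3.0 (105, 0.7, 0.6) 125 -10 26 [40.0076 27.8149] [-0.426   0.976   0.1727] [ 0.67 -1.66 -0.7 ]
3.2 (90, 0.7, 0.6) 110 -10 26 [45.7132 24.5425] [-0.1616  1.1007  0.1947] [ 0.8  -1.53 -0.48]
real	0m11.379s
user	0m39.955s
sys	0m0.200s
```

```bash
cat > s3.py <<'E'
from srch import *
def seg(q,w,step=.0405,tw=0):
    p=pose(q)[0];d=np.array(w)-p;n=int(np.ceil(np.linalg.norm(d)/step));M=tool(q);inc=np.round(M.T@d/n,4)
    for i in range(n):q=sim(q,[(*inc,0)],W,1)
    print('->',w,n,inc,'err',np.round(pose(q)[0]-w,3),'q',q.round(2),'lean',lean(q).round(1));return q
if __name__=='__main__':
    q=np.array(arm.get_state()['q'])
    q=seg(q,[.4,.35,.5]);q=seg(q,[-.18,.676,.5])
    a,e=np.radians([125,20]);d=np.array([np.cos(e)*np.cos(a),np.cos(e)*np.sin(a),np.sin(e)])
    for k in range(3):
        inc=np.round(tool(q).T@d*.041,4)
        for i in range(9):q=sim(q,[(*inc,0)],W,1)
        print(inc,pose(q)[0],q.round(2),lean(q).round(1))
    q=seg(q,[.3,.4,.5]);q=seg(q,[.38,-.05,.4]);print(tool(q))
    q=seg(q,[.41,-.065,.1375]);q=seg(q,[.45,-.02,.1375]);q=seg(q,[.50,.015,.1375]);q=seg(q,[.55,.03,.1375]);q=seg(q,[.582,.03,.1375]);print(tool(q))
E
python3 s3.py
```

```text
-> [0.4, 0.35, 0.5] 22 [-0.027  -0.0174 -0.0245] err [ 0.038 -0.021  0.004] q [ 1.33 -0.04 -0.43  0.73 -1.37 -0.15] lean [ 41.5 -22.4]
-> [-0.18, 0.676, 0.5] 18 [-0.0277 -0.0111 -0.0257] err [ 0.     0.001 -0.   ] q [ 2.24  0.63  0.58  0.39 -2.14 -0.73] lean [ 41.5 -22.4]
[-0.0101 -0.0235 -0.032 ] [-0.2773  0.7691  0.5169] [ 2.28  0.99  1.25  0.61 -2.32 -0.51] [ 41.1 -10.1]
[-0.0096 -0.0279 -0.0285] [-0.3446  0.8052  0.5099] [ 2.35  1.02  1.25  0.71 -2.14 -0.51] [42.   9.9]
[-0.0096 -0.0336 -0.0214] [-0.4054  0.8552  0.5147] [ 2.39  1.04  1.25  0.82 -1.92 -0.51] [45.7 30.1]
-> [0.3, 0.4, 0.5] 21 [0.0266 0.0266 0.0135] err [-0.053  0.041  0.01 ] q [ 1.78 -0.3  -0.71  0.9  -1.07 -0.55] lean [46.  30.3]
-> [0.38, -0.05, 0.4] 13 [ 0.0048  0.0397 -0.0015] err [-0.025  0.091  0.014] q [ 0.93 -0.78 -0.91  0.4  -0.76  0.53] lean [43.6 30.8]
[[ 0.7827  0.1884  0.5931]
 [-0.0426 -0.9347  0.353 ]
 [ 0.6209 -0.3016 -0.7236]]
-> [0.41, -0.065, 0.1375] 8 [-0.0154  0.0242  0.0244] err [-0.032  0.032  0.101] q [ 0.12 -0.31 -0.77 -0.58 -0.52  1.96] lean [41.  31.1]
-> [0.45, -0.02, 0.1375] 4 [-0.0004  0.0075  0.0302] err [ 0.  0. -0.] q [-0.1   0.07 -0.64 -1.04 -0.47  2.61] lean [41.  31.1]
-> [0.5, 0.015, 0.1375] 2 [ 0.0197 -0.0119  0.0199] err [-0. -0.  0.] q [ 0.04  0.12 -0.59 -1.   -0.38  2.47] lean [41.  31.1]
-> [0.55, 0.03, 0.1375] 2 [ 0.02   -0.0025  0.0166] err [-0. -0.  0.] q [ 0.09  0.18 -0.51 -0.96 -0.35  2.39] lean [41.  31.1]
-> [0.582, 0.03, 0.1375] 1 [0.0259 0.0057 0.0181] err [ 0. -0. -0.] q [ 0.1   0.23 -0.46 -0.93 -0.36  2.36] lean [41.  31.1]
[[ 0.8072  0.1803  0.5621]
 [-0.0258 -0.9405  0.3387]
 [ 0.5897 -0.2879 -0.7545]]
```

Call:
move_arm --increments '[{"dx":-0.027,"dy":-0.0174,"dz":-0.0245,"twist":0,"jaw":-1},{"dx":-0.027,"dy":-0.0174,"dz":-0.0245,"twist":0,"jaw":-1},{"dx":-0.027,"dy":-0.0174,"dz":-0.0245,"twist":0,"jaw":-1},{"dx":-0.027,"dy":-0.0174,"dz":-0.0245,"twist":0,"jaw":-1},{"dx":-0.027,"dy":-0.0174,"dz":-0.0245,"twist":0,"jaw":-1},{"dx":-0.027,"dy":-0.0174,"dz":-0.0245,"twist":0,"jaw":-1},{"dx":-0.027,"dy":-0.0174,"dz":-0.0245,"twist":0,"jaw":-1},{"dx":-0.027,"dy":-0.0174,"dz":-0.0245,"twist":0,"jaw":-1},{"dx":-0.027,"dy":-0.0174,"dz":-0.0245,"twist":0,"jaw":-1},{"dx":-0.027,"dy":-0.0174,"dz":-0.0245,"twist":0,"jaw":-1},{"dx":-0.027,"dy":-0.0174,"dz":-0.0245,"twist":0,"jaw":-1},{"dx":-0.027,"dy":-0.0174,"dz":-0.0245,"twist":0,"jaw":-1}]'

```text
t: 18.28
eef_pos: [0.7527, 0.0795, 0.5215]
ee_rot: [2.952, -0.702, -0.1]
force: [-0.2, 0.7, -0.1]
width: 0.0005
gripper_force: 0.0
```

Call:
move_arm --increments '[{"dx":-0.027,"dy":-0.0174,"dz":-0.0245,"twist":0,"jaw":-1},{"dx":-0.027,"dy":-0.0174,"dz":-0.0245,"twist":0,"jaw":-1},{"dx":-0.027,"dy":-0.0174,"dz":-0.0245,"twist":0,"jaw":-1},{"dx":-0.027,"dy":-0.0174,"dz":-0.0245,"twist":0,"jaw":-1},{"dx":-0.027,"dy":-0.0174,"dz":-0.0245,"twist":0,"jaw":-1},{"dx":-0.027,"dy":-0.0174,"dz":-0.0245,"twist":0,"jaw":-1},{"dx":-0.027,"dy":-0.0174,"dz":-0.0245,"twist":0,"jaw":-1},{"dx":-0.027,"dy":-0.0174,"dz":-0.0245,"twist":0,"jaw":-1},{"dx":-0.027,"dy":-0.0174,"dz":-0.0245,"twist":0,"jaw":-1},{"dx":-0.027,"dy":-0.0174,"dz":-0.0245,"twist":0,"jaw":-1}]'

```text
t: 19.12
eef_pos: [0.4359, 0.3294, 0.5064]
ee_rot: [2.955, -0.701, -0.102]
force: [1.1, 1.1, -0.7]
width: 0.0006
gripper_force: 0.0
```

```bash
python3 - <<'E'
from s3 import *
s=st();q=np.array(s['q']);print(pose(q)[0],lean(q));seg(q,[-.18,.676,.52])
E
```

```text
t 19.1167 q [ 1.3355 -0.0403 -0.4315  0.7278 -1.3751 -0.1551] p [0.4359 0.3294 0.5064] rpy [ 2.9549 -0.7006 -0.1015] F [ 1.1027  1.1208 -0.6913] w 0.000649350742967541 g 0.0
[0.4359 0.3292 0.5059] [ 41.3067 -22.1466]
-> [-0.18, 0.676, 0.52] 18 [-0.027  -0.011  -0.0263] err [ 0. -0.  0.] q [ 2.24  0.64  0.63  0.41 -2.18 -0.71] lean [ 41.3 -22.1]
```

The model tracks the arm precisely. Continue.

Call:
move_arm --increments '[{"dx":-0.027,"dy":-0.011,"dz":-0.0263,"twist":0,"jaw":-1},{"dx":-0.027,"dy":-0.011,"dz":-0.0263,"twist":0,"jaw":-1},{"dx":-0.027,"dy":-0.011,"dz":-0.0263,"twist":0,"jaw":-1},{"dx":-0.027,"dy":-0.011,"dz":-0.0263,"twist":0,"jaw":-1},{"dx":-0.027,"dy":-0.011,"dz":-0.0263,"twist":0,"jaw":-1},{"dx":-0.027,"dy":-0.011,"dz":-0.0263,"twist":0,"jaw":-1},{"dx":-0.027,"dy":-0.011,"dz":-0.0263,"twist":0,"jaw":-1},{"dx":-0.027,"dy":-0.011,"dz":-0.0263,"twist":0,"jaw":-1},{"dx":-0.027,"dy":-0.011,"dz":-0.0263,"twist":0,"jaw":-1}]'

```text
t: 19.87
eef_pos: [0.128, 0.503, 0.5131]
ee_rot: [2.955, -0.698, -0.101]
force: [1.3, 0.2, 1.3]
width: 0.0001
gripper_force: 0.0
```

Call:
move_arm --increments '[{"dx":-0.027,"dy":-0.011,"dz":-0.0263,"twist":0,"jaw":-1},{"dx":-0.027,"dy":-0.011,"dz":-0.0263,"twist":0,"jaw":-1},{"dx":-0.027,"dy":-0.011,"dz":-0.0263,"twist":0,"jaw":-1},{"dx":-0.027,"dy":-0.011,"dz":-0.0263,"twist":0,"jaw":-1},{"dx":-0.027,"dy":-0.011,"dz":-0.0263,"twist":0,"jaw":-1},{"dx":-0.027,"dy":-0.011,"dz":-0.0263,"twist":0,"jaw":-1},{"dx":-0.027,"dy":-0.011,"dz":-0.0263,"twist":0,"jaw":-1},{"dx":-0.027,"dy":-0.011,"dz":-0.0263,"twist":0,"jaw":-1},{"dx":-0.027,"dy":-0.011,"dz":-0.0263,"twist":0,"jaw":-1}]'

```text
t: 20.62
eef_pos: [-0.1793, 0.6764, 0.5203]
ee_rot: [2.954, -0.698, -0.102]
force: [-0.3, 1.1, 1.6]
width: 0.0004
gripper_force: 0.0
```

Call:
move_arm --increments '[{"dx":-0.01,"dy":-0.0235,"dz":-0.032,"twist":0,"jaw":-1},{"dx":-0.01,"dy":-0.0235,"dz":-0.032,"twist":0,"jaw":-1},{"dx":-0.01,"dy":-0.0235,"dz":-0.032,"twist":0,"jaw":-1},{"dx":-0.01,"dy":-0.0235,"dz":-0.032,"twist":0,"jaw":-1},{"dx":-0.01,"dy":-0.0235,"dz":-0.032,"twist":0,"jaw":-1},{"dx":-0.01,"dy":-0.0235,"dz":-0.032,"twist":0,"jaw":-1},{"dx":-0.01,"dy":-0.0235,"dz":-0.032,"twist":0,"jaw":-1},{"dx":-0.01,"dy":-0.0235,"dz":-0.032,"twist":0,"jaw":-1},{"dx":-0.01,"dy":-0.0235,"dz":-0.032,"twist":0,"jaw":-1}]'

```text
t: 21.37
eef_pos: [-0.2757, 0.7593, 0.5368]
ee_rot: [3.1, -0.71, -0.097]
force: [-0.3, -0.2, 0.9]
width: 0.0004
gripper_force: 0.0
```

```bash
python3 - <<'E'
from s3 import *
s=st();q=np.array(s['q']);print(lean(q))
a,e=np.radians([125,20]);d=np.array([np.cos(e)*np.cos(a),np.cos(e)*np.sin(a),np.sin(e)])
for k in range(3):
    inc=np.round(tool(q).T@d*.041,4)
    for i in range(6):q=sim(q,[(*inc,0)],W,1)
    print(inc,pose(q)[0],q.round(2),lean(q).round(1))
E
```

```text
t 21.3667 q [ 2.2827  0.971   1.2516  0.618  -2.3328 -0.5002] p [-0.2757  0.7593  0.5368] rpy [ 3.0999 -0.7099 -0.0974] F [-0.2536 -0.1701  0.8868] w 0.00038356630373196857 g 0.0
[40.7338 -9.2425]
[-0.0099 -0.0281 -0.0282] [-0.3181  0.79    0.5227] [ 2.32  1.    1.25  0.69 -2.2  -0.5 ] [41.2  3.9]
[-0.0098 -0.032  -0.0237] [-0.3572  0.8263  0.5155] [ 2.35  1.02  1.25  0.75 -2.06 -0.5 ] [42.9 17.5]
[-0.0099 -0.0354 -0.0182] [-0.3948  0.8681  0.5143] [ 2.37  1.05  1.25  0.82 -1.9  -0.5 ] [45.9 30.9]
```

Call:
move_arm --increments '[{"dx":-0.01,"dy":-0.028,"dz":-0.028,"twist":0,"jaw":-1},{"dx":-0.01,"dy":-0.028,"dz":-0.028,"twist":0,"jaw":-1},{"dx":-0.01,"dy":-0.028,"dz":-0.028,"twist":0,"jaw":-1},{"dx":-0.01,"dy":-0.028,"dz":-0.028,"twist":0,"jaw":-1},{"dx":-0.01,"dy":-0.028,"dz":-0.028,"twist":0,"jaw":-1},{"dx":-0.01,"dy":-0.028,"dz":-0.028,"twist":0,"jaw":-1},{"dx":-0.01,"dy":-0.032,"dz":-0.0237,"twist":0,"jaw":-1},{"dx":-0.01,"dy":-0.032,"dz":-0.0237,"twist":0,"jaw":-1},{"dx":-0.01,"dy":-0.032,"dz":-0.0237,"twist":0,"jaw":-1},{"dx":-0.01,"dy":-0.032,"dz":-0.0237,"twist":0,"jaw":-1},{"dx":-0.01,"dy":-0.032,"dz":-0.0237,"twist":0,"jaw":-1},{"dx":-0.01,"dy":-0.032,"dz":-0.0237,"twist":0,"jaw":-1}]'

```text
t: 22.37
eef_pos: [-0.3621, 0.8226, 0.5133]
ee_rot: [-2.88, -0.707, -0.092]
force: [0.1, 0.2, 0.3]
width: 0.0007
gripper_force: 0.0
```

Call:
move_arm --increments '[{"dx":-0.01,"dy":-0.0354,"dz":-0.0182,"twist":0,"jaw":-1},{"dx":-0.01,"dy":-0.0354,"dz":-0.0182,"twist":0,"jaw":-1},{"dx":-0.01,"dy":-0.0354,"dz":-0.0182,"twist":0,"jaw":-1},{"dx":-0.01,"dy":-0.0354,"dz":-0.0182,"twist":0,"jaw":-1}]'

```text
t: 22.7
eef_pos: [-0.3859, 0.8519, 0.51]
ee_rot: [-2.77, -0.698, -0.088]
force: [0.6, 0.4, -0.9]
width: 0.0007
gripper_force: 0.0
```

```bash
python3 - <<'E'
from s3 import *
s=st();q=np.array(s['q']);print(lean(q))
q=seg(q,[.28,.42,.5]);q=seg(q,[.40,-.02,.42]);print(tool(q))
q=seg(q,[.41,-.05,.25]);q=seg(q,[.42,-.065,.1375])
for w in([.45,-.02,.1375],[.5,.015,.1375],[.55,.03,.1375],[.582,.03,.1375]):q=seg(q,w)
E
```

```text
t 22.7 q [ 2.3691  1.0409  1.2506  0.7932 -1.9581 -0.5036] p [-0.3859  0.8519  0.51  ] rpy [-2.7701 -0.6978 -0.0878] F [ 0.628   0.4005 -0.9292] w 0.0006511161843390189 g 0.0
[44.4404 26.1997]
-> [0.28, 0.42, 0.5] 20 [0.0266 0.0256 0.0146] err [-0.048  0.039  0.009] q [ 1.83 -0.24 -0.65  0.86 -1.14 -0.57] lean [44.8 26.4]
-> [0.4, -0.02, 0.42] 13 [0.0079 0.0389 0.0015] err [-0.021  0.062  0.008] q [ 0.85 -0.7  -0.87  0.4  -0.72  0.56] lean [43.4 26.7]
[[ 0.7742  0.1539  0.6139]
 [-0.0557 -0.9496  0.3083]
 [ 0.6304 -0.2729 -0.7267]]
-> [0.41, -0.05, 0.25] 6 [-0.0138  0.0235  0.02  ] err [-0.009  0.017  0.037] q [ 0.29 -0.4  -0.82 -0.28 -0.44  1.55] lean [42.6 26.8]
-> [0.42, -0.065, 0.1375] 4 [-0.019   0.0183  0.0279] err [-0.014  0.012  0.064] q [-0.05 -0.16 -0.71 -0.78 -0.49  2.28] lean [41.5 27.2]
-> [0.45, -0.02, 0.1375] 3 [-0.0017 -0.0025  0.028 ] err [ 0. -0. -0.] q [-0.07  0.05 -0.66 -1.05 -0.41  2.6 ] lean [41.5 27.2]
-> [0.5, 0.015, 0.1375] 2 [ 0.019  -0.0129  0.02  ] err [-0.  0. -0.] q [ 0.08  0.11 -0.61 -1.   -0.31  2.44] lean [41.5 27.2]
-> [0.55, 0.03, 0.1375] 2 [ 0.0195 -0.0034  0.017 ] err [-0.  0. -0.] q [ 0.13  0.17 -0.54 -0.95 -0.28  2.35] lean [41.5 27.2]
-> [0.582, 0.03, 0.1375] 1 [0.0255 0.0049 0.0189] err [0. 0. 0.] q [ 0.13  0.22 -0.48 -0.92 -0.28  2.32] lean [41.5 27.2]
```

Call:
move_arm --increments '[{"dx":0.0266,"dy":0.0256,"dz":0.0146,"twist":0,"jaw":-1},{"dx":0.0266,"dy":0.0256,"dz":0.0146,"twist":0,"jaw":-1},{"dx":0.0266,"dy":0.0256,"dz":0.0146,"twist":0,"jaw":-1},{"dx":0.0266,"dy":0.0256,"dz":0.0146,"twist":0,"jaw":-1},{"dx":0.0266,"dy":0.0256,"dz":0.0146,"twist":0,"jaw":-1},{"dx":0.0266,"dy":0.0256,"dz":0.0146,"twist":0,"jaw":-1},{"dx":0.0266,"dy":0.0256,"dz":0.0146,"twist":0,"jaw":-1},{"dx":0.0266,"dy":0.0256,"dz":0.0146,"twist":0,"jaw":-1},{"dx":0.0266,"dy":0.0256,"dz":0.0146,"twist":0,"jaw":-1},{"dx":0.0266,"dy":0.0256,"dz":0.0146,"twist":0,"jaw":-1},{"dx":0.0266,"dy":0.0256,"dz":0.0146,"twist":0,"jaw":-1}]'

```text
t: 23.62
eef_pos: [-0.0673, 0.6498, 0.5143]
ee_rot: [-2.766, -0.701, -0.088]
force: [0.7, 0.1, 0.6]
width: 0.0003
gripper_force: 0.0
```

Call:
move_arm --increments '[{"dx":0.0266,"dy":0.0256,"dz":0.0146,"twist":0,"jaw":-1},{"dx":0.0266,"dy":0.0256,"dz":0.0146,"twist":0,"jaw":-1},{"dx":0.0266,"dy":0.0256,"dz":0.0146,"twist":0,"jaw":-1},{"dx":0.0266,"dy":0.0256,"dz":0.0146,"twist":0,"jaw":-1},{"dx":0.0266,"dy":0.0256,"dz":0.0146,"twist":0,"jaw":-1},{"dx":0.0266,"dy":0.0256,"dz":0.0146,"twist":0,"jaw":-1},{"dx":0.0266,"dy":0.0256,"dz":0.0146,"twist":0,"jaw":-1},{"dx":0.0266,"dy":0.0256,"dz":0.0146,"twist":0,"jaw":-1},{"dx":0.0266,"dy":0.0256,"dz":0.0146,"twist":0,"jaw":-1}]'

```text
t: 24.37
eef_pos: [0.2324, 0.456, 0.5116]
ee_rot: [-2.764, -0.702, -0.088]
force: [1.1, 1.9, 0.0]
width: 0.0008
gripper_force: 0.0
```

```bash
python3 - <<'E'
from s3 import *
s=st();q=np.array(s['q']);print(lean(q))
q=seg(q,[.41,-.02,.42],.035);q=seg(q,[.41,-.05,.25],.025);q=seg(q,[.42,-.065,.1375],.025)
E
```

```text
t 24.3667 q [ 1.8285 -0.2454 -0.6496  0.8575 -1.1477 -0.57  ] p [0.2324 0.456  0.5116] rpy [-2.7644 -0.7018 -0.0884] F [1.0748 1.8613 0.0327] w 0.0007868409224395386 g 0.0
[44.7638 26.4677]
-> [0.41, -0.02, 0.42] 15 [0.0072 0.0336 0.0018] err [-0.017  0.043  0.006] q [ 0.7  -0.64 -0.81  0.26 -0.67  0.78] lean [43.8 26.7]
-> [0.41, -0.05, 0.25] 8 [-0.0118  0.0151  0.0143] err [-0.003  0.006  0.017] q [ 0.13 -0.32 -0.74 -0.52 -0.48  1.88] lean [43.4 26.7]
-> [0.42, -0.065, 0.1375] 6 [-0.0116  0.0095  0.0159] err [-0.  0.  0.] q [-0.31  0.05 -0.67 -1.13 -0.56  2.84] lean [43.4 26.7]
```

Call:
move_arm --increments '[{"dx":0.0072,"dy":0.0336,"dz":0.0018,"twist":0,"jaw":-1},{"dx":0.0072,"dy":0.0336,"dz":0.0018,"twist":0,"jaw":-1},{"dx":0.0072,"dy":0.0336,"dz":0.0018,"twist":0,"jaw":-1},{"dx":0.0072,"dy":0.0336,"dz":0.0018,"twist":0,"jaw":-1},{"dx":0.0072,"dy":0.0336,"dz":0.0018,"twist":0,"jaw":-1},{"dx":0.0072,"dy":0.0336,"dz":0.0018,"twist":0,"jaw":-1},{"dx":0.0072,"dy":0.0336,"dz":0.0018,"twist":0,"jaw":-1},{"dx":0.0072,"dy":0.0336,"dz":0.0018,"twist":0,"jaw":-1}]'

```text
t: 25.03
eef_pos: [0.3254, 0.2018, 0.463]
ee_rot: [-2.764, -0.702, -0.088]
force: [1.6, 0.8, -0.1]
width: 0.0004
gripper_force: 0.0
```

Call:
move_arm --increments '[{"dx":0.0072,"dy":0.0336,"dz":0.0018,"twist":0,"jaw":-1},{"dx":0.0072,"dy":0.0336,"dz":0.0018,"twist":0,"jaw":-1},{"dx":0.0072,"dy":0.0336,"dz":0.0018,"twist":0,"jaw":-1},{"dx":0.0072,"dy":0.0336,"dz":0.0018,"twist":0,"jaw":-1},{"dx":0.0072,"dy":0.0336,"dz":0.0018,"twist":0,"jaw":-1},{"dx":0.0072,"dy":0.0336,"dz":0.0018,"twist":0,"jaw":-1},{"dx":0.0072,"dy":0.0336,"dz":0.0018,"twist":0,"jaw":-1}]'

```text
t: 25.62
eef_pos: [0.3913, 0.0221, 0.4277]
ee_rot: [-2.776, -0.692, -0.081]
force: [-0.4, -0.7, 0.8]
width: 0.0004
gripper_force: 0.0
```

```bash
python3 - <<'E'
from s3 import *
s=st();q=np.array(s['q']);print(lean(q))
q=seg(q,[.40,-.05,.25],.025);q=seg(q,[.42,-.07,.1375],.025)
E
```

```text
t 25.6167 q [ 0.708  -0.6515 -0.8181  0.2781 -0.6701  0.7631] p [0.3913 0.0221 0.4277] rpy [-2.7755 -0.6922 -0.0806] F [-0.3511 -0.7457  0.7845] w 0.0003892909604171323 g 0.0
[44.0415 26.3692]
-> [0.4, -0.05, 0.25] 8 [-0.0128  0.0148  0.0139] err [-0.003  0.006  0.019] q [ 0.17 -0.36 -0.78 -0.47 -0.46  1.8 ] lean [43.6 26.3]
-> [0.42, -0.07, 0.1375] 6 [-0.0106  0.0107  0.0169] err [-0.002  0.001  0.006] q [-0.32  0.04 -0.66 -1.11 -0.57  2.82] lean [43.4 26.4]
```

Call:
move_arm --increments '[{"dx":-0.0128,"dy":0.0148,"dz":0.0139,"twist":0,"jaw":-1},{"dx":-0.0128,"dy":0.0148,"dz":0.0139,"twist":0,"jaw":-1},{"dx":-0.0128,"dy":0.0148,"dz":0.0139,"twist":0,"jaw":-1},{"dx":-0.0128,"dy":0.0148,"dz":0.0139,"twist":0,"jaw":-1},{"dx":-0.0128,"dy":0.0148,"dz":0.0139,"twist":0,"jaw":-1},{"dx":-0.0128,"dy":0.0148,"dz":0.0139,"twist":0,"jaw":-1},{"dx":-0.0128,"dy":0.0148,"dz":0.0139,"twist":0,"jaw":-1},{"dx":-0.0128,"dy":0.0148,"dz":0.0139,"twist":0,"jaw":-1}]'

```text
t: 26.28
eef_pos: [0.397, -0.0424, 0.2667]
ee_rot: [-2.785, -0.684, -0.074]
force: [-0.7, -1.3, -0.4]
width: 0.0004
gripper_force: 0.0
```

```bash
python3 - <<'E'
from s3 import *
s=st();q=np.array(s['q']);print(lean(q),tool(q))
q=seg(q,[.42,-.07,.1375],.025)
for w in([.45,-.02,.1375],[.5,.015,.1375],[.55,.03,.1375],[.582,.03,.1375]):q=seg(q,w,.015)
for c in('top','wrist'):
  arm.grab_frame(c);pp(c,'carton_a',3);pp(c,'post',1)
E
```

```text
t 26.2833 q [ 0.1836 -0.3586 -0.7865 -0.4509 -0.4439  1.7806] p [ 0.397  -0.0424  0.2667] rpy [-2.7847 -0.6835 -0.0739] F [-0.7029 -1.2863 -0.4332] w 0.00035080843256712793 g 0.0
[43.4064 26.3221] [[ 0.7732  0.1509  0.6159]
 [-0.0572 -0.9507  0.3047]
 [ 0.6315 -0.2708 -0.7265]]
-> [0.42, -0.07, 0.1375] 6 [-0.0104  0.0108  0.0167] err [-0.002  0.001  0.007] q [-0.31  0.03 -0.67 -1.1  -0.56  2.81] lean [43.3 26.4]
-> [0.45, -0.02, 0.1375] 4 [ 0.0044 -0.0099  0.0099] err [-0. -0.  0.] q [-0.13  0.06 -0.66 -1.13 -0.43  2.71] lean [43.3 26.4]
-> [0.5, 0.015, 0.1375] 5 [ 0.0074 -0.0052  0.0083] err [0. 0. 0.] q [ 0.02  0.11 -0.6  -1.1  -0.33  2.57] lean [43.3 26.4]
-> [0.55, 0.03, 0.1375] 4 [ 0.0094 -0.0016  0.0088] err [-0. -0. -0.] q [ 0.09  0.18 -0.53 -1.05 -0.29  2.48] lean [43.3 26.4]
-> [0.582, 0.03, 0.1375] 3 [0.0083 0.0016 0.0066] err [ 0. -0. -0.] q [ 0.09  0.22 -0.48 -1.02 -0.29  2.44] lean [43.3 26.4]
top carton_a pinpoint [ 0.5456 -0.0055  0.0677] 0.92
top carton_a pinpoint [0.462  0.0428 0.0901] 0.77
top carton_a pinpoint [ 0.6302 -0.0647  0.0888] 0.6
top post pinpoint [ 0.5894 -0.0826  0.0716] 0.46
wrist carton_a pinpoint [ 0.5466 -0.0113  0.066 ] 0.92
wrist carton_a pinpoint [ 0.6293 -0.0612  0.0887] 0.82
wrist post pinpoint [ 0.5932 -0.0831  0.0725] 0.75
```

Call:
move_arm --increments '[{"dx":-0.0104,"dy":0.0108,"dz":0.0167,"twist":0,"jaw":-1},{"dx":-0.0104,"dy":0.0108,"dz":0.0167,"twist":0,"jaw":-1},{"dx":-0.0104,"dy":0.0108,"dz":0.0167,"twist":0,"jaw":-1},{"dx":-0.0104,"dy":0.0108,"dz":0.0167,"twist":0,"jaw":-1},{"dx":-0.0104,"dy":0.0108,"dz":0.0167,"twist":0,"jaw":-1},{"dx":-0.0104,"dy":0.0108,"dz":0.0167,"twist":0,"jaw":-1}]'

```text
t: 27.08
eef_pos: [0.4178, -0.0682, 0.1444]
ee_rot: [-2.788, -0.68, -0.07]
force: [0.4, 0.7, 0.4]
width: 0.0007
gripper_force: 0.0
```

```bash
cat >> ik.py <<'E'
yw=-np.radians(9.2);Wm=np.array([[np.cos(yw),-np.sin(yw)],[np.sin(yw),np.cos(yw)]]);O=np.array([.617,-.027])
def m2w(m):return O+Wm@np.array(m)
def w2m(w):return Wm.T@(np.array(w)[:2]-O)
E
cat > s4.py <<'E'
from s3 import *
def arc(th,Lc=.14):
    t=np.radians(th);n=np.array([np.cos(t),np.sin(t)]);a=np.array([-np.sin(t),np.cos(t)]);h=.008*np.cos(t)+.021*np.sin(t)
    return np.array([-.017,-.058])+(.009-h)*n+Lc*a
E
python3 - <<'E'
from s4 import *
s=st();q=np.array(s['q']);print(lean(q));z=tool(q)[:,2]
print('tip m',w2m(s['eef_pos']+.066*z))
for th in(75,66,50,35,20,8):
    m=arc(th);w=m2w(m);tcp=np.r_[w,.09]-.066*z;print(th,m.round(3));q=seg(q,tcp.round(4),.015)
E
```

```text
t 27.0833 q [-0.3049  0.0302 -0.665  -1.0952 -0.5626  2.802 ] p [ 0.4178 -0.0682  0.1444] rpy [-2.7881 -0.6803 -0.0696] F [0.4031 0.7131 0.363 ] w 0.0006667035924977791 g 0.0
[43.1685 26.4086]
tip m [-0.1533 -0.0463]
75 [-0.156 -0.035]
-> [ 0.4173 -0.0564  0.1381] 1 [-0.0053 -0.0102  0.0083] err [0. 0. 0.] q [-0.28  0.04 -0.68 -1.13 -0.54  2.82] lean [43.2 26.4]
66 [-0.15  -0.013]
-> [ 0.426  -0.0362  0.1381] 2 [ 0.0028 -0.0089  0.0057] err [-0. -0.  0.] q [-0.2   0.03 -0.68 -1.13 -0.48  2.76] lean [43.2 26.4]
50 [-0.132  0.023]
-> [ 0.4498 -0.0036  0.1381] 3 [ 0.0056 -0.0091  0.0082] err [ 0. -0. -0.] q [-0.06  0.04 -0.67 -1.12 -0.39  2.66] lean [43.2 26.4]
35 [-0.105  0.051]
-> [0.4809 0.0202 0.1381] 3 [ 0.0076 -0.006   0.0088] err [ 0.  0. -0.] q [ 0.04  0.08 -0.64 -1.1  -0.32  2.56] lean [43.2 26.4]
20 [-0.07   0.072]
-> [0.5187 0.0348 0.1381] 3 [ 0.0095 -0.0027  0.0092] err [ 0. -0. -0.] q [ 0.1   0.13 -0.58 -1.06 -0.28  2.48] lean [43.2 26.4]
8 [-0.038  0.08 ]
-> [0.5516 0.0384 0.1381] 3 [0.0084 0.0005 0.007 ] err [-0. -0.  0.] q [ 0.12  0.17 -0.53 -1.03 -0.27  2.43] lean [43.2 26.4]
```

Call:
move_arm --increments '[{"dx":-0.0053,"dy":-0.0102,"dz":0.0083,"twist":0,"jaw":-1},{"dx":0.0014,"dy":-0.0045,"dz":0.0028,"twist":0,"jaw":-1},{"dx":0.0014,"dy":-0.0045,"dz":0.0028,"twist":0,"jaw":-1},{"dx":0.0014,"dy":-0.0045,"dz":0.0028,"twist":0,"jaw":-1},{"dx":0.0014,"dy":-0.0045,"dz":0.0028,"twist":0,"jaw":-1},{"dx":0.0028,"dy":-0.0045,"dz":0.0041,"twist":0,"jaw":-1},{"dx":0.0028,"dy":-0.0045,"dz":0.0041,"twist":0,"jaw":-1},{"dx":0.0028,"dy":-0.0045,"dz":0.0041,"twist":0,"jaw":-1},{"dx":0.0028,"dy":-0.0045,"dz":0.0041,"twist":0,"jaw":-1},{"dx":0.0028,"dy":-0.0045,"dz":0.0041,"twist":0,"jaw":-1},{"dx":0.0028,"dy":-0.0045,"dz":0.0041,"twist":0,"jaw":-1}]'

```text
t: 28.0
eef_pos: [0.4497, -0.0033, 0.1375]
ee_rot: [-2.787, -0.678, -0.073]
force: [-1.2, -1.1, 0.5]
width: 0.0008
gripper_force: 0.8
```

```bash
python3 - <<'E'
from s4 import *
s=st()
for c in('top','wrist'):
  im=arm.grab_frame(c)
  for r in arm.pinpoint(c,'carton_a')[:3]:print(c,np.array(r['position']).round(3),'m',w2m(r['position']).round(3),round(r['score'],2))
  for r in arm.pinpoint(c,'post')[:1]:print(c,'post',w2m(r['position']).round(3),round(r['score'],2))
  cv2.imwrite(f'pics/p_{c}.png',im)
cv2.imwrite('pics/p.png',cv2.resize(np.hstack([cv2.imread('pics/p_wrist.png'),cv2.imread('pics/p_top.png')]),(800,300)))
E
```

```text
t 28.0 q [-0.057   0.0441 -0.67   -1.1217 -0.3848  2.6488] p [ 0.4497 -0.0033  0.1375] rpy [-2.7866 -0.6781 -0.0731] F [-1.1738 -1.1302  0.4757] w 0.0008167254091006145 g 0.8110688114538789
top [0.552 0.    0.069] m [-0.069  0.017] 0.88
top [ 0.632 -0.069  0.091] m [ 0.022 -0.039] 0.86
top [0.482 0.063 0.093] m [-0.148  0.067] 0.7
wrist [ 0.558 -0.003  0.068] m [-0.062  0.014] 0.93
wrist [ 0.629 -0.063  0.089] m [ 0.018 -0.034] 0.59
wrist post [-0.015 -0.055] 0.95
```

View pics/p.png

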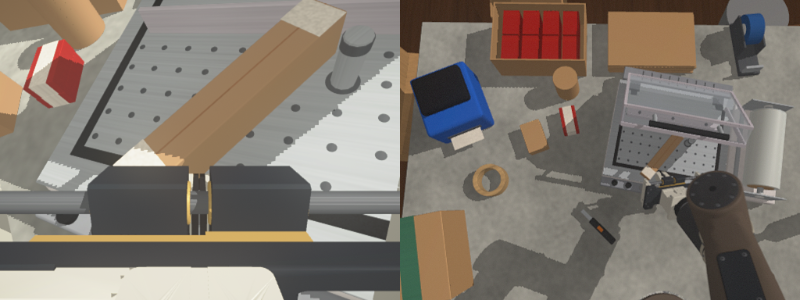

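Wrist half: carton turning, end near (330,10) beside the post (355,50); fingers pushing its near end at (200,165). Continue the arc.

Call:
move_arm --increments '[{"dx":0.0038,"dy":-0.003,"dz":0.0044,"twist":0,"jaw":-1},{"dx":0.0038,"dy":-0.003,"dz":0.0044,"twist":0,"jaw":-1},{"dx":0.0038,"dy":-0.003,"dz":0.0044,"twist":0,"jaw":-1},{"dx":0.0038,"dy":-0.003,"dz":0.0044,"twist":0,"jaw":-1},{"dx":0.0038,"dy":-0.003,"dz":0.0044,"twist":0,"jaw":-1},{"dx":0.0038,"dy":-0.003,"dz":0.0044,"twist":0,"jaw":-1}]'

```text
t: 28.8
eef_pos: [0.481, 0.0207, 0.1373]
ee_rot: [-2.786, -0.678, -0.073]
force: [-1.4, 0.8, -1.3]
width: 0.0005
gripper_force: 0.5
```

```bash
cat > look.py <<'E'
from s4 import *
s=st();q=np.array(s['q']);print('tip m',w2m(np.array(s['eef_pos'])+.066*tool(q)[:,2]),lean(q))
for c in('top','wrist','scene'):
  im=arm.grab_frame(c);cv2.imwrite(f'pics/l_{c}.png',im)
  for r in arm.pinpoint(c,'carton_a')[:3]:print(c,'m',w2m(r['position']).round(3),round(r['position'][2],3),round(r['score'],2))
for th in(35,20,8,2):
    w=m2w(arc(th));tcp=np.r_[w,.09]-.066*tool(q)[:,2];q=seg(q,tcp.round(4),.007)
E
python3 look.py
```

```text
t 28.8 q [ 0.0453  0.0805 -0.6351 -1.098  -0.3154  2.5523] p [0.481  0.0207 0.1373] rpy [-2.7863 -0.6778 -0.0729] F [-1.3839  0.8159 -1.3109] w 0.0005411271162887249 g 0.5061512847896665
tip m [-0.1052  0.0517] [43.0911 26.4393]
top m [-0.048  0.029] 0.069 0.8
top m [ 0.02  -0.043] 0.088 0.66
top m [-0.116  0.099] 0.093 0.62
wrist m [ 0.019 -0.043] 0.086 0.92
wrist m [-0.047  0.026] 0.067 0.73
-> [0.481  0.0203 0.1382] 1 [ 0.0001 -0.0003 -0.0005] err [-0. -0.  0.] q [ 0.05  0.08 -0.64 -1.09 -0.31  2.55] lean [43.1 26.4]
-> [0.5187 0.0348 0.1382] 6 [ 0.0047 -0.0014  0.0046] err [-0.  0. -0.] q [ 0.11  0.13 -0.58 -1.06 -0.28  2.47] lean [43.1 26.4]
-> [0.5517 0.0384 0.1382] 5 [0.0051 0.0003 0.0042] err [-0.  0.  0.] q [ 0.12  0.17 -0.53 -1.02 -0.27  2.42] lean [43.1 26.4]
-> [0.5684 0.0373 0.1382] 3 [0.0044 0.0013 0.0034] err [ 0. -0. -0.] q [ 0.12  0.2  -0.5  -1.01 -0.27  2.41] lean [43.1 26.4]
```

The right end hasn't met the post and is creeping out (about 15 mm behind it now); I'll push the near end face along the carton to send it back in against the post.

```bash
cat > go.py <<'E'
import sys
from s4 import *
def go(tips,step=.02,q=None,zt=.09):
    q=np.array(arm.get_state()['q']) if q is None else q
    for t in tips:
        z=tool(q)[:,2];q=seg(q,(np.r_[m2w(t[:2]),t[2] if len(t)>2 else zt]-.066*z).round(4),step)
    return q
E
python3 - <<'E'
from go import *
q=go([[-.16,.05],[-.17,.10],[-.155,.14],[-.1325,.127]],.025);q=go([[-.1225,.11],[-.112,.092]],.007,q)
E
```

```text
-> [0.4267 0.0279 0.1382] 3 [-0.014  -0.0054 -0.0102] err [ 0.  0. -0.] q [ 0.09 -0.01 -0.73 -1.1  -0.28  2.52] lean [43.1 26.4]
-> [0.4248 0.0788 0.1382] 3 [-0.0015 -0.0162  0.0047] err [ 0.    -0.005 -0.004] q [ 0.45 -0.02 -0.83 -0.88 -0.01  2.05] lean [43.2 26.6]
-> [0.446  0.1158 0.1381] 2 [ 0.008  -0.019   0.0116] err [ 0.002 -0.004 -0.009] q [ 0.48  0.04 -0.76 -0.99 -0.    2.14] lean [43.8 27.3]
-> [0.4659 0.0986 0.1376] 1 [0.0199 0.0132 0.0011] err [-0. -0.  0.] q [ 0.41  0.05 -0.72 -0.97 -0.06  2.17] lean [43.8 27.3]
-> [0.4731 0.0802 0.1376] 3 [ 0.0022  0.0062 -0.0005] err [-0. -0.  0.] q [ 0.26  0.06 -0.68 -1.08 -0.17  2.38] lean [43.8 27.3]
-> [0.4805 0.0607 0.1376] 3 [ 0.0023  0.0065 -0.0005] err [-0.  0. -0.] q [ 0.16  0.07 -0.65 -1.12 -0.24  2.49] lean [43.8 27.3]
```

```bash
python3 - <<'E'
from go import *
q=go([[-.155,.055,.1],[-.165,.10,.105],[-.14,.132,.1],[-.1325,.127,.092]],.022);q=go([[-.1225,.11],[-.112,.092]],.007,q)
E
```

```text
-> [0.4324 0.032  0.1482] 3 [-0.0106 -0.0073 -0.0111] err [-0.  0. -0.] q [ 0.18 -0.03 -0.75 -0.99 -0.23  2.34] lean [43.1 26.4]
-> [0.4297 0.078  0.1532] 3 [-0.0005 -0.0152  0.0029] err [ 0.001 -0.014 -0.01 ] q [ 0.45 -0.03 -0.84 -0.8  -0.02  1.98] lean [43.2 26.9]
-> [0.4596 0.1052 0.1481] 3 [ 0.0077 -0.0119  0.0089] err [ 0.002 -0.005 -0.008] q [ 0.48  0.04 -0.77 -0.86 -0.    2.  ] lean [43.8 27.8]
-> [0.4661 0.0982 0.1396] 1 [0.0029 0.0032 0.0024] err [ 0. -0. -0.] q [ 0.4   0.05 -0.72 -0.96 -0.07  2.17] lean [43.8 27.8]
-> [0.4732 0.0799 0.1376] 3 [ 0.0018  0.0063 -0.0001] err [-0.  0.  0.] q [ 0.25  0.06 -0.67 -1.09 -0.18  2.4 ] lean [43.8 27.8]
-> [0.4807 0.0604 0.1376] 3 [ 0.0023  0.0066 -0.0005] err [ 0. -0. -0.] q [ 0.15  0.08 -0.65 -1.12 -0.25  2.5 ] lean [43.8 27.8]
```

Call:
move_arm --increments '[{"dx":-0.0106,"dy":-0.0073,"dz":-0.0111,"twist":0,"jaw":-1},{"dx":-0.0106,"dy":-0.0073,"dz":-0.0111,"twist":0,"jaw":-1},{"dx":-0.0106,"dy":-0.0073,"dz":-0.0111,"twist":0,"jaw":-1},{"dx":-0.0005,"dy":-0.0152,"dz":0.0029,"twist":0,"jaw":-1},{"dx":-0.0005,"dy":-0.0152,"dz":0.0029,"twist":0,"jaw":-1},{"dx":-0.0005,"dy":-0.0152,"dz":0.0029,"twist":0,"jaw":-1},{"dx":0.0077,"dy":-0.0119,"dz":0.0089,"twist":0,"jaw":-1},{"dx":0.0077,"dy":-0.0119,"dz":0.0089,"twist":0,"jaw":-1},{"dx":0.0077,"dy":-0.0119,"dz":0.0089,"twist":0,"jaw":-1}]'

```text
t: 29.85
eef_pos: [0.4624, 0.1012, 0.1396]
ee_rot: [-2.765, -0.683, -0.076]
force: [0.1, 0.3, 0.4]
width: 0.0
gripper_force: 0.0
```

```bash
sed -i '/^for th/,$d' look.py; python3 look.py; python3 - <<'E'
from go import *
q=go([[-.1325,.127,.091]],.015);q=go([[-.1225,.11],[-.112,.092]],.007,q)
E
```

```text
t 29.85 q [ 0.4807  0.0393 -0.7647 -0.862  -0.0031  2.0105] p [0.4624 0.1012 0.1396] rpy [-2.765  -0.6826 -0.0759] F [0.0694 0.2685 0.3877] w 5.022605250189953e-06 g 0.0
tip m [-0.1366  0.1293] [43.8187 27.7362]
top m [-0.048  0.032] 0.066 0.84
top m [-0.116  0.103] 0.095 0.78
top m [ 0.023 -0.046] 0.093 0.74
wrist m [-0.046  0.029] 0.069 0.59
wrist m [-0.114  0.101] 0.087 0.59
-> [0.4661 0.0984 0.1387] 1 [0.0029 0.0017 0.0031] err [-0. -0.  0.] q [ 0.41  0.05 -0.73 -0.95 -0.06  2.14] lean [43.7 27.6]
-> [0.4732 0.08   0.1377] 3 [ 0.002   0.0063 -0.0003] err [-0. -0.  0.] q [ 0.26  0.06 -0.68 -1.07 -0.17  2.38] lean [43.7 27.6]
-> [0.4807 0.0606 0.1377] 3 [ 0.0023  0.0065 -0.0005] err [-0. -0. -0.] q [ 0.16  0.08 -0.65 -1.11 -0.25  2.48] lean [43.7 27.6]
```

Call:
move_arm --increments '[{"dx":0.0029,"dy":0.0017,"dz":0.0031,"twist":0,"jaw":-1},{"dx":0.002,"dy":0.0063,"dz":-0.0003,"twist":0,"jaw":-1},{"dx":0.002,"dy":0.0063,"dz":-0.0003,"twist":0,"jaw":-1},{"dx":0.002,"dy":0.0063,"dz":-0.0003,"twist":0,"jaw":-1},{"dx":0.0023,"dy":0.0065,"dz":-0.0005,"twist":0,"jaw":-1},{"dx":0.0023,"dy":0.0065,"dz":-0.0005,"twist":0,"jaw":-1},{"dx":0.0023,"dy":0.0065,"dz":-0.0005,"twist":0,"jaw":-1}]'

```text
t: 30.73
eef_pos: [0.4771, 0.0689, 0.1381]
ee_rot: [-2.746, -0.674, -0.078]
force: [-24.0, 52.1, 25.0]
width: -0.0001
gripper_force: 28.9
```

```bash
python3 look.py;  python3 -c "
import cv2,numpy as np
cv2.imwrite('pics/l1.png',cv2.resize(cv2.imread('pics/l_wrist.png')[:260],(720,366)))"
```

```text
t 30.7333 q [ 0.1621  0.0726 -0.6464 -1.1227 -0.2662  2.4869] p [0.4771 0.0689 0.1381] rpy [-2.7463 -0.6738 -0.078 ] F [-23.9963  52.0919  24.9869] w -9.03782375752093e-05 g 28.860092838294804
tip m [-0.1176  0.1008] [43.8457 29.3038]
top m [ 0.02  -0.069] 0.091 0.79
top m [-0.105  0.085] 0.092 0.76
top m [-0.047  0.013] 0.068 0.7
wrist m [-0.043  0.011] 0.069 0.81
wrist m [-0.107  0.089] 0.09 0.61
```

View pics/l1.png

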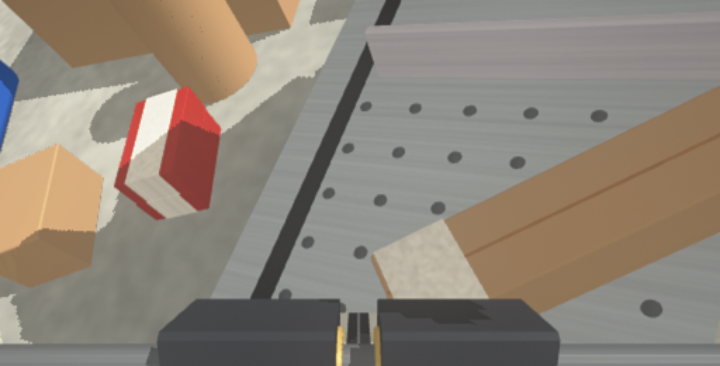

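Picture: near end at (440,270), carton runs to the upper right, fingers at its end face. The 62 N shows it is wedged between post and rail, so back off and return to the front face.

Call:
move_arm --increments '[{"dx":-0.0023,"dy":-0.0065,"dz":0.0005,"twist":0,"jaw":-1},{"dx":-0.0023,"dy":-0.0065,"dz":0.0005,"twist":0,"jaw":-1},{"dx":-0.0023,"dy":-0.0065,"dz":0.0005,"twist":0,"jaw":-1}]'

```text
t: 31.28
eef_pos: [0.4726, 0.0807, 0.1379]
ee_rot: [-2.765, -0.682, -0.078]
force: [0.6, -0.4, -0.7]
width: 0.0006
gripper_force: 0.0
```

```bash
python3 look.py; python3 - <<'E'
from go import *
q=go([[-.15,.09,.1],[-.15,.04,.1],[-.125,.028,.092]],.022);q=go([[-.10,.05],[-.072,.066],[-.04,.076]],.007,q)
E
```

```text
t 31.2833 q [ 0.2599  0.0593 -0.6755 -1.0748 -0.1748  2.3761] p [0.4726 0.0807 0.1379] rpy [-2.7649 -0.6824 -0.0775] F [ 0.6168 -0.4197 -0.7271] w 0.0006491652637212058 g 0.0
tip m [-0.1232  0.1106] [43.8107 27.6538]
top m [ 0.017 -0.066] 0.091 0.87
top m [-0.105  0.09 ] 0.092 0.85
top m [-0.043  0.014] 0.069 0.72
wrist m [-0.103  0.09 ] 0.094 0.7
wrist m [-0.044  0.011] 0.068 0.59
-> [0.4429 0.0646 0.1477] 2 [-0.0083  0.0034 -0.0152] err [ 0.  0. -0.] q [ 0.29 -0.02 -0.74 -0.98 -0.16  2.26] lean [43.8 27.7]
-> [0.4349 0.0153 0.1477] 3 [-0.0011  0.0151 -0.0069] err [ 0.  0. -0.] q [ 0.01 -0.01 -0.7  -1.1  -0.36  2.57] lean [43.8 27.7]
-> [ 0.4576 -0.0006  0.1397] 2 [0.0068 0.0105 0.0072] err [ 0. -0.  0.] q [-0.08  0.06 -0.65 -1.15 -0.42  2.68] lean [43.8 27.7]
-> [0.4858 0.0171 0.1377] 5 [ 0.0039 -0.0023  0.0049] err [ 0. -0. -0.] q [-0.01  0.1  -0.61 -1.14 -0.37  2.63] lean [43.8 27.7]
-> [0.516  0.0285 0.1377] 5 [ 0.0045 -0.0012  0.0044] err [-0. -0. -0.] q [ 0.04  0.13 -0.57 -1.12 -0.34  2.57] lean [43.8 27.7]
-> [0.5492 0.0332 0.1377] 5 [0.0051 0.0001 0.0044] err [-0.  0. -0.] q [ 0.06  0.18 -0.52 -1.09 -0.32  2.52] lean [43.8 27.7]
```

Call:
move_arm --increments '[{"dx":-0.0083,"dy":0.0034,"dz":-0.0152,"twist":0,"jaw":-1},{"dx":-0.0083,"dy":0.0034,"dz":-0.0152,"twist":0,"jaw":-1},{"dx":-0.0011,"dy":0.0151,"dz":-0.0069,"twist":0,"jaw":-1},{"dx":-0.0011,"dy":0.0151,"dz":-0.0069,"twist":0,"jaw":-1},{"dx":-0.0011,"dy":0.0151,"dz":-0.0069,"twist":0,"jaw":-1},{"dx":0.0068,"dy":0.0105,"dz":0.0072,"twist":0,"jaw":-1},{"dx":0.0068,"dy":0.0105,"dz":0.0072,"twist":0,"jaw":-1}]'

```text
t: 32.17
eef_pos: [0.4576, -0.0011, 0.1398]
ee_rot: [-2.765, -0.684, -0.078]
force: [0.1, 0.0, 0.3]
width: 0.0006
gripper_force: 0.0
```

Call:
move_arm --increments '[{"dx":0.0039,"dy":-0.0023,"dz":0.0049,"twist":0,"jaw":-1},{"dx":0.0039,"dy":-0.0023,"dz":0.0049,"twist":0,"jaw":-1},{"dx":0.0039,"dy":-0.0023,"dz":0.0049,"twist":0,"jaw":-1},{"dx":0.0039,"dy":-0.0023,"dz":0.0049,"twist":0,"jaw":-1},{"dx":0.0039,"dy":-0.0023,"dz":0.0049,"twist":0,"jaw":-1},{"dx":0.0045,"dy":-0.0012,"dz":0.0044,"twist":0,"jaw":-1},{"dx":0.0045,"dy":-0.0012,"dz":0.0044,"twist":0,"jaw":-1}]'

```text
t: 32.75
eef_pos: [0.4977, 0.0236, 0.1371]
ee_rot: [-2.765, -0.682, -0.075]
force: [-0.6, -0.5, -0.2]
width: 0.0007
gripper_force: 0.4
```

```bash
python3 look.py; python3 - <<'E'
from go import *
q=go([[-.072,.066],[-.04,.076],[-.02,.078]],.007)
E
```

```text
t 32.75 q [ 0.0122  0.1117 -0.5977 -1.1349 -0.3551  2.6091] p [0.4977 0.0236 0.1371] rpy [-2.7651 -0.6816 -0.0751] F [-0.6417 -0.5135 -0.1852] w 0.0006670255519207252 g 0.3693873540032655
tip m [-0.0894  0.0583] [43.7676 27.8056]
top m [ 0.015 -0.071] 0.089 0.85
top m [-0.088  0.103] 0.094 0.64
top m [-0.037  0.016] 0.07 0.57
wrist m [-0.083  0.102] 0.089 0.97
wrist m [-0.034  0.014] 0.07 0.71
-> [0.5161 0.0284 0.1377] 3 [ 0.0047 -0.0011  0.0044] err [-0. -0.  0.] q [ 0.04  0.13 -0.57 -1.12 -0.34  2.57] lean [43.8 27.7]
-> [0.5492 0.0332 0.1377] 5 [0.0051 0.0002 0.0044] err [ 0. -0.  0.] q [ 0.06  0.18 -0.52 -1.09 -0.33  2.52] lean [43.8 27.7]
-> [0.5693 0.032  0.1377] 3 [0.0052 0.0014 0.004 ] err [ 0. -0. -0.] q [ 0.06  0.21 -0.49 -1.07 -0.33  2.5 ] lean [43.8 27.7]
```

Call:
move_arm --increments '[{"dx":0.0047,"dy":-0.0011,"dz":0.0044,"twist":0,"jaw":-1},{"dx":0.0047,"dy":-0.0011,"dz":0.0044,"twist":0,"jaw":-1},{"dx":0.0047,"dy":-0.0011,"dz":0.0044,"twist":0,"jaw":-1},{"dx":0.0051,"dy":0.0002,"dz":0.0044,"twist":0,"jaw":-1},{"dx":0.0051,"dy":0.0002,"dz":0.0044,"twist":0,"jaw":-1},{"dx":0.0051,"dy":0.0002,"dz":0.0044,"twist":0,"jaw":-1},{"dx":0.0051,"dy":0.0002,"dz":0.0044,"twist":0,"jaw":-1}]'

```text
t: 33.63
eef_pos: [0.5434, 0.0329, 0.1373]
ee_rot: [-2.765, -0.682, -0.077]
force: [-1.2, -0.4, 1.4]
width: 0.0003
gripper_force: 0.7
```

```bash
python3 look.py; python3 - <<'E'
from go import *
q=go([[-.04,.076],[-.02,.078],[-.01,.07]],.006)
E
```

```text
t 33.6333 q [ 0.0582  0.1709 -0.528  -1.0942 -0.3272  2.5334] p [0.5434 0.0329 0.1373] rpy [-2.7651 -0.6817 -0.0765] F [-1.243  -0.3707  1.4231] w 0.00025927545750453393 g 0.7248849315419648
tip m [-0.0457  0.0748] [43.7685 27.7186]
top m [-0.01  0.02] 0.07 0.98
top m [-0.033  0.119] 0.096 0.61
wrist m [-0.006  0.02 ] 0.071 0.98
wrist m [-0.028  0.116] 0.089 0.6
-> [0.5492 0.0332 0.1377] 2 [ 0.0025 -0.      0.0022] err [ 0. -0. -0.] q [ 0.06  0.18 -0.52 -1.09 -0.32  2.52] lean [43.8 27.7]
-> [0.5693 0.032  0.1377] 4 [0.0039 0.0011 0.003 ] err [ 0. -0. -0.] q [ 0.06  0.21 -0.49 -1.07 -0.33  2.5 ] lean [43.8 27.7]
-> [0.5779 0.0225 0.1377] 3 [0.0024 0.0034 0.0007] err [ 0.  0. -0.] q [ 0.04  0.22 -0.47 -1.07 -0.35  2.52] lean [43.8 27.7]
```

Call:
move_arm --increments '[{"dx":0.005,"dy":0,"dz":0.0044,"twist":0,"jaw":-1},{"dx":0.0039,"dy":0.0011,"dz":0.003,"twist":0,"jaw":-1},{"dx":0.0039,"dy":0.0011,"dz":0.003,"twist":0,"jaw":-1},{"dx":0.0039,"dy":0.0011,"dz":0.003,"twist":0,"jaw":-1},{"dx":0.0039,"dy":0.0011,"dz":0.003,"twist":0,"jaw":-1},{"dx":0.0039,"dy":0.0011,"dz":0.003,"twist":0,"jaw":-1}]'

```text
t: 34.43
eef_pos: [0.575, 0.0323, 0.1371]
ee_rot: [-2.765, -0.682, -0.077]
force: [-2.1, 0.8, 0.3]
width: 0.0004
gripper_force: 0.7
```

```bash
python3 look.py; python3 - <<'E'
from go import *
q=go([[-.008,.078]],.004)
E
```

```text
t 34.4333 q [ 0.0651  0.2127 -0.4759 -1.0643 -0.3273  2.497 ] p [0.575  0.0323 0.1371] rpy [-2.7651 -0.6816 -0.0767] F [-2.1071  0.752   0.2808] w 0.0003533362865921015 g 0.7495930907316506
tip m [-0.0145  0.0792] [43.7663 27.7116]
top m [0.01  0.119] 0.092 0.47
wrist m [0.015 0.017] 0.069 0.98
wrist m [0.013 0.12 ] 0.092 0.91
-> [0.5811 0.0301 0.1377] 2 [0.0026 0.0012 0.0017] err [-0.  0.  0.] q [ 0.06  0.22 -0.47 -1.06 -0.33  2.49] lean [43.8 27.7]
```

Call:
move_arm --increments '[{"dx":0.0026,"dy":0.0012,"dz":0.0017,"twist":0,"jaw":-1},{"dx":0.0026,"dy":0.0012,"dz":0.0017,"twist":0,"jaw":-1}]'

```text
t: 34.9
eef_pos: [0.5808, 0.0308, 0.1373]
ee_rot: [-2.765, -0.681, -0.077]
force: [-0.7, 1.2, -0.0]
width: 0.0001
gripper_force: 0.5
```

Call:
move_arm --increments '[{"dx":0.0026,"dy":0.0012,"dz":0.0017,"twist":0,"jaw":-1}]'

```text
t: 34.98
eef_pos: [0.5823, 0.0307, 0.1365]
ee_rot: [-2.763, -0.678, -0.076]
force: [-26.6, -0.9, 17.8]
width: 0.0003
gripper_force: 12.9
```

```bash
python3 look.py; python3 - <<'E'
from go import *
s=arm.get_state();q=np.array(s['q']);t=w2m(np.array(s['eef_pos'])+.066*tool(q)[:,2])
q=go([[t[0]-.025,t[1]-.02],[t[0]-.025,.0],[t[0],-.005]],.02)
E
```

```text
t 34.9833 q [ 0.062   0.2241 -0.4618 -1.0547 -0.3346  2.4888] p [0.5823 0.0307 0.1365] rpy [-2.7635 -0.6782 -0.0758] F [-26.615   -0.9356  17.7815] w 0.00032056790367562615 g 12.890023250947706
tip m [-0.0072  0.079 ] [43.6423 27.9968]
wrist m [0.021 0.117] 0.09 0.85
wrist m [0.02 0.02] 0.066 0.63
-> [0.554  0.0151 0.1378] 2 [-0.0102  0.0048 -0.0114] err [-0. -0. -0.] q [ 0.01  0.19 -0.5  -1.09 -0.37  2.56] lean [43.6 28. ]
-> [ 0.5446 -0.0432  0.1378] 3 [-0.0013  0.0178 -0.0082] err [-0.  0. -0.] q [-0.15  0.2  -0.48 -1.1  -0.48  2.68] lean [43.6 28. ]
-> [ 0.5685 -0.0521  0.1378] 2 [0.0096 0.0062 0.0059] err [ 0. -0. -0.] q [-0.16  0.23 -0.44 -1.08 -0.49  2.66] lean [43.6 28. ]
```

Left part is firmly on the rail. Now press near/right of the middle to seat the other half.

Call:
move_arm --increments '[{"dx":-0.0102,"dy":0.0048,"dz":-0.0114,"twist":0,"jaw":-1},{"dx":-0.0102,"dy":0.0048,"dz":-0.0114,"twist":0,"jaw":-1},{"dx":-0.0013,"dy":0.0178,"dz":-0.0082,"twist":0,"jaw":-1},{"dx":-0.0013,"dy":0.0178,"dz":-0.0082,"twist":0,"jaw":-1},{"dx":-0.0013,"dy":0.0178,"dz":-0.0082,"twist":0,"jaw":-1},{"dx":0.0048,"dy":0.0031,"dz":0.003,"twist":0,"jaw":-1},{"dx":0.0048,"dy":0.0031,"dz":0.003,"twist":0,"jaw":-1},{"dx":0.0048,"dy":0.0031,"dz":0.003,"twist":0,"jaw":-1}]'

```text
t: 35.95
eef_pos: [0.5654, -0.0504, 0.1384]
ee_rot: [-2.765, -0.682, -0.078]
force: [0.6, 0.6, -0.4]
width: 0.0001
gripper_force: 0.0
```

Call:
move_arm --increments '[{"dx":0.0032,"dy":0.0021,"dz":0.002,"twist":0,"jaw":-1},{"dx":0.0016,"dy":0.001,"dz":0.001,"twist":0,"jaw":-1}]'

```text
t: 36.12
eef_pos: [0.5677, -0.0505, 0.1368]
ee_rot: [-2.762, -0.676, -0.074]
force: [-27.9, -1.3, 18.8]
width: 0.0004
gripper_force: 14.0
```

```bash
python3 look.py
```

```text
t 36.1167 q [-0.1579  0.2343 -0.438  -1.0761 -0.4943  2.6638] p [ 0.5677 -0.0505  0.1368] rpy [-2.7624 -0.6763 -0.074 ] F [-27.9263  -1.2788  18.8275] w 0.000412958857968928 g 13.990507128182799
tip m [-0.0088 -0.0034] [43.5735 28.2406]
wrist m [0.02  0.019] 0.067 0.81
wrist m [ 0.014 -0.081] 0.087 0.71
wrist m [0.02 0.12] 0.089 0.64
scene m [-0.002  0.335] -0.001 0.58
```

Carton flat: ends at machine y −81 and +120 mm, firm contact. Retreat and check, measure the handle.

```bash
python3 - <<'E'
from go import *
q=go([[-.13,-.02,.1],[-.13,-.02,.40],[.0,-.02,.40]],.035)
E
```

```text
-> [ 0.4454 -0.0474  0.1478] 4 [-0.0221 -0.0066 -0.0202] err [0. 0. 0.] q [-0.23  0.05 -0.63 -1.1  -0.53  2.74] lean [43.6 28.2]
-> [ 0.4454 -0.0474  0.4478] 9 [ 0.0209 -0.0096 -0.0242] err [ 0.    -0.    -0.005] q [ 0.13 -0.38 -0.43 -0.34 -0.82  1.65] lean [43.5 28.2]
-> [ 0.5738 -0.0683  0.4478] 4 [0.026  0.0098 0.0169] err [-0. -0. -0.] q [ 0.01 -0.12 -0.21 -0.45 -0.84  1.81] lean [43.5 28.2]
```

Call:
move_arm --increments '[{"dx":-0.0221,"dy":-0.0066,"dz":-0.0202,"twist":0,"jaw":-1},{"dx":-0.0221,"dy":-0.0066,"dz":-0.0202,"twist":0,"jaw":-1},{"dx":-0.0221,"dy":-0.0066,"dz":-0.0202,"twist":0,"jaw":-1},{"dx":-0.0221,"dy":-0.0066,"dz":-0.0202,"twist":0,"jaw":-1},{"dx":0.0209,"dy":-0.0096,"dz":-0.0242,"twist":0,"jaw":-1},{"dx":0.0209,"dy":-0.0096,"dz":-0.0242,"twist":0,"jaw":-1},{"dx":0.0209,"dy":-0.0096,"dz":-0.0242,"twist":0,"jaw":-1},{"dx":0.0209,"dy":-0.0096,"dz":-0.0242,"twist":0,"jaw":-1},{"dx":0.0209,"dy":-0.0096,"dz":-0.0242,"twist":0,"jaw":-1},{"dx":0.0209,"dy":-0.0096,"dz":-0.0242,"twist":0,"jaw":-1},{"dx":0.0209,"dy":-0.0096,"dz":-0.0242,"twist":0,"jaw":-1},{"dx":0.0209,"dy":-0.0096,"dz":-0.0242,"twist":0,"jaw":-1}]'

```text
t: 37.42
eef_pos: [0.4467, -0.0466, 0.4117]
ee_rot: [-2.765, -0.682, -0.075]
force: [0.2, 0.5, 0.0]
width: 0.0007
gripper_force: 0.0
```

```bash
cat > bar.py <<'E'
from go import *
def tipbar(a,Rt,y=-.02,k=(.0175,.014)):
    """machine tip position for handle at angle a"""
    B=np.array([.120-(.297*np.cos(a)-.045*np.sin(a)),y,.07+.297*np.sin(a)+.045*np.cos(a)])
    W3=np.eye(3);W3[:2,:2]=Wm
    return B+W3.T@(k[0]*Rt[:,0]+k[1]*Rt[:,2])
E
python3 look.py; python3 - <<'E'
from bar import *
for c in('top','scene','wrist'):
    arm.grab_frame(c)
    for n in('hood_grip','post','rail_mid'):
        for r in arm.pinpoint(c,n)[:1]:print(c,n,w2m(r['position']).round(4),round(r['position'][2],3),round(r['score'],2))
q=np.array(arm.get_state()['q']);Rt=tool(q);print(Rt)
t0=tipbar(.86,Rt);print(t0)
q=go([[-.11,-.02,.41],t0+[0.012,0,.05],t0+[.004,0,.006]],.025)
for a in(.82,.7,.5,.3,.1,0,-.02):q=go([tipbar(a,tool(q))],.02,q)
E
python3 -c "
import cv2,numpy as np
cv2.imwrite('pics/f1.png',cv2.resize(np.hstack([cv2.imread('pics/l_wrist.png'),cv2.imread('pics/l_scene.png')]),(800,300)))"
```

```text
t 37.4167 q [ 0.1301 -0.3711 -0.4902 -0.3607 -0.7524  1.6762] p [ 0.4467 -0.0466  0.4117] rpy [-2.7647 -0.6823 -0.0747] F [0.1859 0.541  0.0334] w 0.0006506508997796452 g 0.0
tip m [-0.1285 -0.019 ] [43.8117 27.8394]
wrist m [ 0.014 -0.079] 0.088 0.95
wrist m [0.018 0.016] 0.067 0.9
wrist m [0.022 0.121] 0.093 0.67
top hood_grip [-0.0459  0.0025] 0.322 0.6
top post [-0.0416 -0.0008] 0.322 0.56
top rail_mid [0.0358 0.003 ] 0.072 0.73
scene hood_grip [-0.0396  0.0002] 0.319 0.94
wrist hood_grip [-0.0387  0.0022] 0.318 0.69
wrist post [0.02   0.1202] 0.09 0.16
[[ 0.7748  0.1599  0.6117]
 [-0.0591 -0.9449  0.3219]
 [ 0.6295 -0.2855 -0.7227]]
[-0.0184 -0.013   0.3253]
-> [ 0.4648 -0.0504  0.4577] 3 [ 0.0147 -0.0028 -0.0082] err [-0. -0. -0.] q [ 0.11 -0.35 -0.38 -0.35 -0.84  1.66] lean [43.7 27.8]
-> [ 0.5682 -0.0601  0.423 ] 5 [0.0118 0.0071 0.017 ] err [-0. -0.  0.] q [ 0.03 -0.13 -0.27 -0.45 -0.77  1.81] lean [43.7 27.8]
-> [ 0.5603 -0.0588  0.379 ] 2 [-0.017   0.0051  0.0138] err [-0. -0. -0.] q [ 0.03 -0.11 -0.34 -0.5  -0.7   1.88] lean [43.7 27.8]
-> [ 0.5465 -0.0566  0.3664] 1 [-0.
[... 185 characters left out ...]
6 -0.45 -0.52 -0.64  1.9 ] lean [43.7 27.8]
-> [ 0.478  -0.0455  0.3005] 3 [-0.0197 -0.      0.003 ] err [ 0. -0.  0.] q [ 0.06 -0.2  -0.56 -0.57 -0.56  1.96] lean [43.7 27.8]
-> [ 0.4471 -0.0405  0.2494] 4 [-0.0141  0.0012  0.0049] err [0. 0. 0.] q [ 0.03 -0.18 -0.64 -0.69 -0.5   2.11] lean [43.7 27.8]
-> [ 0.4267 -0.0372  0.193 ] 4 [-0.0129  0.0024  0.0074] err [ 0.  0. -0.] q [-0.08 -0.1  -0.68 -0.91 -0.49  2.42] lean [43.7 27.8]
-> [ 0.4208 -0.0362  0.1636] 2 [-0.0116  0.0033  0.0089] err [-0.  0.  0.] q [-0.16 -0.04 -0.68 -1.04 -0.5   2.62] lean [43.7 27.8]
-> [ 0.42   -0.0361  0.1576] 1 [-0.0044  0.0016  0.0039] err [ 0. -0. -0.] q [-0.18 -0.02 -0.68 -1.07 -0.51  2.67] lean [43.7 27.8]
```

View pics/f1.png

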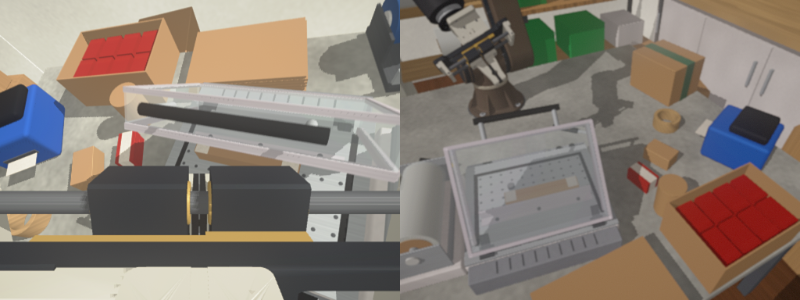

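Wrist half: handle from (140,107) to (330,135); scene half: carton lies along the rail (~(545,188)) under the raised hood, other objects in place. Now the finger goes onto the handle from above/behind.

Call:
move_arm --increments '[{"dx":0.0147,"dy":-0.0028,"dz":-0.0082,"twist":0,"jaw":-1},{"dx":0.0147,"dy":-0.0028,"dz":-0.0082,"twist":0,"jaw":-1},{"dx":0.0147,"dy":-0.0028,"dz":-0.0082,"twist":0,"jaw":-1},{"dx":0.0118,"dy":0.0071,"dz":0.017,"twist":0,"jaw":-1},{"dx":0.0118,"dy":0.0071,"dz":0.017,"twist":0,"jaw":-1},{"dx":0.0118,"dy":0.0071,"dz":0.017,"twist":0,"jaw":-1},{"dx":0.0118,"dy":0.0071,"dz":0.017,"twist":0,"jaw":-1},{"dx":0.0118,"dy":0.0071,"dz":0.017,"twist":0,"jaw":-1},{"dx":-0.017,"dy":0.0051,"dz":0.0138,"twist":0,"jaw":-1},{"dx":-0.017,"dy":0.0051,"dz":0.0138,"twist":0,"jaw":-1}]'

```text
t: 39.15
eef_pos: [0.5616, -0.0589, 0.3778]
ee_rot: [-2.766, -0.681, -0.076]
force: [-0.4, -0.3, -0.8]
width: 0.0003
gripper_force: 0.0
```

Call:
move_arm --increments '[{"dx":-0.009,"dy":0,"dz":0.001,"twist":0,"jaw":-1},{"dx":-0.009,"dy":0,"dz":0.001,"twist":0,"jaw":-1},{"dx":-0.009,"dy":0,"dz":0,"twist":0,"jaw":-1},{"dx":-0.009,"dy":0,"dz":0,"twist":0,"jaw":-1}]'

```text
t: 39.48
eef_pos: [0.5335, -0.0558, 0.3559]
ee_rot: [-2.765, -0.684, -0.076]
force: [1.6, 1.6, 1.3]
width: 0.0003
gripper_force: 1.0
```

```bash
cat > hood.py <<'E'
from bar import *
s=st();q=np.array(s['q']);Rt=tool(q);t=np.r_[w2m(np.array(s['eef_pos'])+.066*Rt[:,2]),s['eef_pos'][2]+.066*Rt[2,2]]
f=[np.linalg.norm((tipbar(a,Rt)-t)[[0,2]]) for a in np.linspace(0,.95,96)];print('tip',t,'a by tip',np.argmin(f)/100,min(f))
for c in('top','scene','wrist'):
    arm.grab_frame(c)
    for r in arm.pinpoint(c,'hood_grip')[:1]:print(c,w2m(r['position']).round(4),round(r['position'][2],3),round(r['score'],2))
a0=np.argmin(f)/100
for a in(.7,.5,.3,.1,0,-.02):
    if a<a0-.03:q=go([tipbar(a,tool(q),t[1]-(tipbar(0,Rt)[1]+.02))],.013,q)
E
python3 hood.py
```

```text
t 39.4833 q [ 0.0303 -0.1428 -0.4081 -0.5179 -0.6594  1.9075] p [ 0.5335 -0.0558  0.3559] rpy [-2.7651 -0.6838 -0.076 ] F [1.5877 1.554  1.2637] w 0.0002947935572789563 g 0.9548477455973625
tip [-0.0412 -0.0143  0.3083] a by tip 0.76 0.001777828837855303
top [-0.0638  0.0027] 0.308 0.62
scene [-0.064  -0.0016] 0.304 0.93
-> [ 0.518  -0.0533  0.3443] 2 [-0.0099 -0.0008  0.    ] err [-0. -0. -0.] q [ 0.04 -0.16 -0.45 -0.53 -0.64  1.91] lean [43.9 27.7]
-> [ 0.4777 -0.0467  0.3004] 5 [-0.0118 -0.      0.0018] err [ 0. -0.  0.] q [ 0.05 -0.2  -0.56 -0.58 -0.57  1.97] lean [43.9 27.7]
-> [ 0.4467 -0.0417  0.2493] 5 [-0.0114  0.0009  0.0039] err [-0.  0. -0.] q [ 0.02 -0.18 -0.64 -0.7  -0.5   2.12] lean [43.9 27.7]
-> [ 0.4264 -0.0384  0.193 ] 5 [-0.0102  0.002   0.0058] err [ 0. -0.  0.] q [-0.09 -0.1  -0.67 -0.92 -0.49  2.44] lean [43.9 27.7]
-> [ 0.4205 -0.0375  0.1635] 3 [-0.0078  0.0021  0.006 ] err [-0.  0.  0.] q [-0.17 -0.04 -0.68 -1.05 -0.51  2.64] lean [43.9 27.7]
-> [ 0.4197 -0.0373  0.1576] 1 [-0.0044  0.0015  0.0039] err [ 0. -0.  0.] q [-0.19 -0.02 -0.68 -1.07 -0.51  2.68] lean [43.9 27.7]
```

The hood follows as planned (a ≈ 0.76). Continue down the arc.

Call:
move_arm --increments '[{"dx":-0.0099,"dy":-0.0008,"dz":0,"twist":0,"jaw":-1},{"dx":-0.0099,"dy":-0.0008,"dz":0,"twist":0,"jaw":-1},{"dx":-0.0118,"dy":0,"dz":0.0018,"twist":0,"jaw":-1},{"dx":-0.0118,"dy":0,"dz":0.0018,"twist":0,"jaw":-1},{"dx":-0.0118,"dy":0,"dz":0.0018,"twist":0,"jaw":-1},{"dx":-0.0118,"dy":0,"dz":0.0018,"twist":0,"jaw":-1},{"dx":-0.0118,"dy":0,"dz":0.0018,"twist":0,"jaw":-1},{"dx":-0.0114,"dy":0.0009,"dz":0.0039,"twist":0,"jaw":-1},{"dx":-0.0114,"dy":0.0009,"dz":0.0039,"twist":0,"jaw":-1},{"dx":-0.0114,"dy":0.0009,"dz":0.0039,"twist":0,"jaw":-1},{"dx":-0.0114,"dy":0.0009,"dz":0.0039,"twist":0,"jaw":-1},{"dx":-0.0114,"dy":0.0009,"dz":0.0039,"twist":0,"jaw":-1}]'

```text
t: 40.78
eef_pos: [0.4456, -0.0413, 0.2465]
ee_rot: [-2.766, -0.681, -0.076]
force: [0.9, -0.1, -0.0]
width: 0.0004
gripper_force: 0.5
```

```bash
python3 hood.py
```

```text
t 40.7833 q [ 0.0196 -0.1791 -0.6448 -0.699  -0.5022  2.1278] p [ 0.4456 -0.0413  0.2465] rpy [-2.7656 -0.6808 -0.0759] F [ 0.9398 -0.1284 -0.0171] w 0.00042950896264724 g 0.48686765134334564
tip [-0.1305 -0.0141  0.1988] a by tip 0.29 0.00013740505938010313
top [-0.1532  0.0058] 0.196 0.97
scene [-0.1503  0.0003] 0.19 0.96
-> [ 0.4266 -0.0382  0.193 ] 5 [-0.0098  0.0018  0.0057] err [-0.  0. -0.] q [-0.08 -0.1  -0.68 -0.91 -0.49  2.42] lean [43.7 27.8]
-> [ 0.4207 -0.0373  0.1636] 3 [-0.0077  0.0022  0.006 ] err [ 0.  0. -0.] q [-0.17 -0.04 -0.68 -1.04 -0.51  2.63] lean [43.7 27.8]
-> [ 0.4198 -0.0372  0.1577] 1 [-0.0044  0.0015  0.0037] err [ 0.  0. -0.] q [-0.18 -0.02 -0.68 -1.07 -0.51  2.67] lean [43.7 27.8]
```

Call:
move_arm --increments '[{"dx":-0.0098,"dy":0.0018,"dz":0.0057,"twist":0,"jaw":-1},{"dx":-0.0098,"dy":0.0018,"dz":0.0057,"twist":0,"jaw":-1},{"dx":-0.0098,"dy":0.0018,"dz":0.0057,"twist":0,"jaw":-1},{"dx":-0.0098,"dy":0.0018,"dz":0.0057,"twist":0,"jaw":-1},{"dx":-0.0098,"dy":0.0018,"dz":0.0057,"twist":0,"jaw":-1},{"dx":-0.0077,"dy":0.0022,"dz":0.006,"twist":0,"jaw":-1},{"dx":-0.0077,"dy":0.0022,"dz":0.006,"twist":0,"jaw":-1}]'

```text
t: 41.67
eef_pos: [0.424, -0.0373, 0.1743]
ee_rot: [-2.766, -0.683, -0.075]
force: [0.4, -0.5, -0.4]
width: 0.0006
gripper_force: 0.2
```

```bash
python3 hood.py
```

```text
t 41.6667 q [-0.1375 -0.0592 -0.677  -0.9935 -0.5015  2.5553] p [ 0.424  -0.0373  0.1743] rpy [-2.7656 -0.6825 -0.0754] F [ 0.3731 -0.5112 -0.4169] w 0.0005820276401398548 g 0.21778766065835953
tip [-0.1524 -0.0135  0.1267] a by tip 0.04 0.0017065895923966182
top [-0.1745  0.0069] 0.121 0.72
scene [-0.1733  0.0027] 0.118 0.85
-> [ 0.4207 -0.0367  0.1636] 1 [-0.0097  0.0016  0.0063] err [-0. -0.  0.] q [-0.17 -0.04 -0.68 -1.04 -0.51  2.63] lean [43.8 27.7]
-> [ 0.4198 -0.0366  0.1576] 1 [-0.0045  0.0015  0.0038] err [-0. -0.  0.] q [-0.19 -0.02 -0.68 -1.07 -0.51  2.67] lean [43.8 27.7]
```

Call:
move_arm --increments '[{"dx":-0.005,"dy":0.0008,"dz":0.0032,"twist":0,"jaw":-1},{"dx":-0.005,"dy":0.0008,"dz":0.0032,"twist":0,"jaw":-1}]'

```text
t: 42.13
eef_pos: [0.4219, -0.0364, 0.1649]
ee_rot: [-2.767, -0.687, -0.075]
force: [5.9, -4.1, 25.4]
width: 0.0006
gripper_force: 10.5
```

Call:
move_arm --increments '[{"dx":-0.0022,"dy":0.0007,"dz":0.0019,"twist":0,"jaw":-1}]'

```text
t: 42.22
eef_pos: [0.4234, -0.0369, 0.1632]
ee_rot: [-2.767, -0.69, -0.076]
force: [4.9, -2.7, 16.7]
width: 0.0004
gripper_force: 7.2
```

Call:
move_arm --increments '[{"dx":0.006,"dy":-0.001,"dz":-0.004,"twist":0,"jaw":-1},{"dx":0.0126,"dy":-0.0057,"dz":-0.0144,"twist":0,"jaw":-1},{"dx":0.0189,"dy":-0.0086,"dz":-0.0216,"twist":0,"jaw":-1},{"dx":0.0189,"dy":-0.0086,"dz":-0.0216,"twist":0,"jaw":-1},{"dx":0.0189,"dy":-0.0086,"dz":-0.0216,"twist":0,"jaw":-1},{"dx":0.0189,"dy":-0.0086,"dz":-0.0216,"twist":0,"jaw":-1},{"dx":0,"dy":0,"dz":0,"twist":0,"jaw":-1}]'

```text
t: 42.8
eef_pos: [0.4231, -0.036, 0.3075]
ee_rot: [-2.765, -0.692, -0.074]
force: [0.3, -0.1, -0.0]
width: 0.0005
gripper_force: 0.0
```

```bash
python3 look.py; python3 - <<'E'
from ik import *
for c in('top','scene'):
    im=cv2.imread(f'pics/l_{c}.png');arm.grab_frame(c)
    for n in('hood_grip','red_low','short_carton','tape_roll'):
        for r in arm.pinpoint(c,n)[:1]:print(c,n,np.array(r['position']).round(3),w2m(r['position']).round(4),round(r['score'],2))
a=cv2.imread('pics/l_top.png')[70:290,200:500];b=cv2.imread('pics/l_scene.png')
cv2.imwrite('pics/end.png',np.hstack([cv2.resize(a,(400,293)),cv2.resize(b,(391,293))]))
E
```

```text
t 42.8 q [ 0.1654 -0.3478 -0.6889 -0.4466 -0.5263  1.7756] p [ 0.4231 -0.036   0.3075] rpy [-2.765  -0.6917 -0.0736] F [ 0.3061 -0.0807 -0.044 ] w 0.0004764480188122617 g 0.0
tip m [-0.1531 -0.0123] [44.2594 27.5869]
wrist m [-0.071  0.442] 0.004 0.74
scene m [0.    0.334] -0.002 0.69
top hood_grip [0.442 0.006 0.118] [-0.1775  0.0045] 0.87
top red_low [0.679 0.308 0.001] [0.0072 0.3406] 0.45
top short_carton [ 0.616  0.418 -0.002] [-0.0724  0.4396] 0.86
top tape_roll [ 0.473  0.555 -0.   ] [-0.2353  0.5518] 0.89
scene hood_grip [0.449 0.003 0.113] [-0.1707  0.0031] 0.56
scene red_low [0.67  0.306 0.002] [-0.0012  0.3376] 0.71
scene short_carton [0.615 0.422 0.004] [-0.0734  0.443 ] 0.71
scene tape_roll [ 0.471  0.556 -0.002] [-0.2371  0.5526] 0.68
```

View pics/end.png

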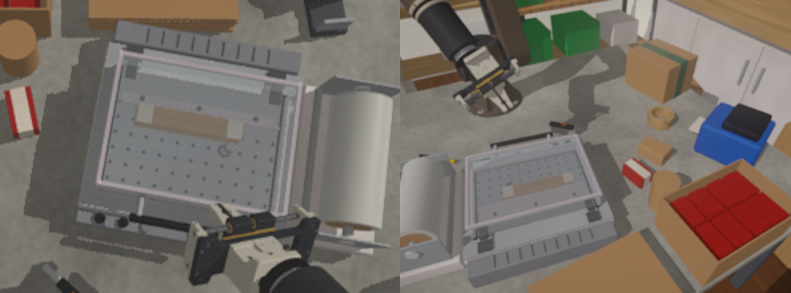

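The hood is shut, with the carton along the rail from (137,115) to (242,132). Its right end is behind and past the post at (225,150), the other objects are unmoved and the arm is clear.

```bash
python3 -c "
from station import arm
print(arm.job_done())"
```

```text
the job is handed in; nothing more can be done
None
```

The long carton lies flat against the back rail with its end behind the post, the hood is fully shut, and the red packs, short carton and tape roll are where they were; handed in at about 43 s (along the way the carton bumped the housing once, the loose knife may have been nudged, and the wrist force peaked near 62 N).

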